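Clear the jammed parcel chute and restart it

ROBOT

A 7-joint arm with a two-finger parallel gripper is mounted at the origin on the work surface. World frame = base frame: x ahead of the robot, y to its left, z up, the work surface at z = 0. Lengths are in m, angles in rad, forces in N, time in s.
With the tool pointing down it reaches from about 0.4 to 0.85 m from the base axis. Payload 4.5 kg.
Tool frame: the origin (TCP) lies at the very end of the fingers, on their centre line; the grasp point (between the pads) lies 19 mm behind it (r.pinch_z is the distance from the TCP to the grasp point, in m); x points along the fingers, y is the direction in which the jaws open and shut, and the axes are right-handed (so a half turn about x gives the same grasp; the last joint's range is limited). The gripper opens to 88 mm and grips with 3 to 60 N. Pads are 18 mm wide; open, the fingers measure 123 mm over their backs; the gripper's body (75 mm by 187 mm) begins 45 mm behind the grasp point.
Start: joints at [-1.246, 0.689, -0.195, 1.565, 0.157, 0.902, -0.215], TCP at [0.179, 0.599, 0.239] pointing down, gripper open.
Joint ranges: [-3.01, 3.01], [-0.46, 2.08], [-1.47, 1.51], [0.13, 2.56], [-1, 4.14], [0.04, 2.09], [-2.66, 2.66]. Speed limits (rad/s): [2.57, 2.57, 3.14, 3.14, 3.14, 3.14, 3.14].

INTERFACE

Orientations are given as a unit quaternion [x, y, z, w].
In Python, from plant import telemetry, cams, job, r gives the robot as it stands.
- The arm moves only by the tool send_rows, never from a script. Its argument "commands" is one flat list of numbers, 7 for each row, row after row: the shift along the world's x, y, z as a fraction of full scale, then the turn, a rotation vector about the world's x, y, z as a fraction of full scale, then the closure, from 0 (fully open) to 1 (shut). In form: [dx, dy, dz, wx, wy, wz, claw, dx, dy, dz, wx, wy, wz, claw, ...]. A call has 1 to 12 rows; each row shifts and turns the pose as measured when the row begins; what a row does not reach is not made up. Full scale, the value 1, is 250 mm for a shift and 90 degrees for a turn. A row lasts 1/10 s, in which the tool goes at most 50 mm and 8.59 degrees, less where a joint would pass 70% of its speed; a pose out of reach is approached as far as the arm can. A call with a number of a shift or a turn outside -1 to 1 is refused whole. A call with a gripper value outside its range is refused whole. The fingers move at their own pace and stop on an object; "newtons" is the grip in N (left out, the last holds). Time passes only in rows, so rows that do not move let the fingers close. It gives the time, the measured TCP pose, the force and the opening at its end, in the units of the state.
- telemetry.get_state(): the state, without advancing time (a new reading comes with each control period).
- cams.snapshot(name): name is "scene" or "top" or "wrist"; returns a dict with "image" (480x640x3 uint8, blue, green, red), "intrinsics" (3x3 intrinsics, pixels), "world_to_cam" (4x4, takes a point from world to camera coordinates). Camera axes: x right, y down, z forward; pixel columns grow to the right and rows downward; lengths in m; the calibration is good to about 2 mm. A picture is of the moment at which its call begins. There is no depth.
- job.finish_job(): hands the job in, once; it reports no verdict.
The state is a dict: "clock": time; "q": joint angles; "qd": joint speeds; "joint_torque": joint torques, N m; "tool_pos": TCP position; "eef_rot": TCP orientation; "contact_force": force on the tool from outside, world axes, zero at the start; "moment": the same for the moment, N m; "opening": opening from 0.0 (shut) to 1.0 (fully open).
Only numpy, scipy, OpenCV 4.12 (cv2) and the standard library are available. Lean on these libraries where they do the work, as an engineer would, in place of code of your own. Each camera call takes 0.05 s, during which the arm holds its last target.

TASK

The red-taped carton has jammed in the yellow throat of the parcel chute: push it back up the chute until it is clear of the throat's lips, lift it out and lay it in the red check tray; lay all the blue-taped cartons waiting on the chute side by side, not stacked, in the grey tray that is still empty (a big sealed box takes up the other). Then feed the next batch: lay every green-taped carton from the counter on the chute, in line between its rails and uphill of the throat. Last of all, when every carton is where it belongs, press the green restart button fully down for about half a second; leave the sealed box, mug, tape dispenser and scanner where they are.

Things in the scene. Friction and masses are not known exactly. Their poses are not given: they have to be found in the camera images.
- chute: Fixed aluminium feed chute, 420 mm long. Origin on the table under its middle; y runs level along it to the HIGH end, x across, z up. The floor slopes 0.15 rad, from 30 mm above the table at the low edge (y = -208) to 93 mm at the high edge (y = +208). Inside width 66 mm; side rails 14 mm above the floor, 4 mm thick. Grippy: a carton stays where it is pushed or laid.
- chute_low (a point): Middle of the chute floor's low edge, open. Its y axis runs UP THE SLOPE along the floor, x across, z square to the floor. Throat, in this frame: posts at y 35 to 45 mm and lips at y 45 to 105 mm, 13 mm in from both walls (underside z 58, top 62 mm), leave a 40 mm wide middle slot open to above; walls 62 mm high end at y 110 mm. A carton under the lips cannot be lifted.
- jam_c (a point): Centre of the jammed carton: cardboard, red tape band, 54 (its x) by 68 (its y) by 50 mm (its z, height), about 150 g, in the throat, 54 mm across the chute, lower face about 47 mm up the slope. A closed gripper fits in the slot between the low edge and that face and can push it uphill, moving along the slot. It is clear of the lips when its centre is 139 mm or more up the slope.
- wait1_c (a point): Centre of a waiting carton: cardboard with a blue tape band, 54 mm (its x) by 68 mm (its y) by 50 mm (its z), about 150 g. It lies in the chute uphill of the throat, 54 mm across the chute, tilted with the floor, in line with the other waiting ones (some 6 mm apart). Two or three of them are there; absent ones are None.
- wait2_c (a point): Centre of a waiting carton: cardboard with a blue tape band, 54 mm (its x) by 68 mm (its y) by 50 mm (its z), about 150 g. It lies in the chute uphill of the throat, 54 mm across the chute, tilted with the floor, in line with the other waiting ones (some 6 mm apart). Two or three of them are there; absent ones are None.
- wait3_c (a point): Centre of a waiting carton: cardboard with a blue tape band, 54 mm (its x) by 68 mm (its y) by 50 mm (its z), about 150 g. It lies in the chute uphill of the throat, 54 mm across the chute, tilted with the floor, in line with the other waiting ones (some 6 mm apart). Two or three of them are there; absent ones are None.
- next1_c (a point): Centre of a carton of the next batch: cardboard with a green tape band, 54 mm (its x) by 68 mm (its y) by 50 mm (its z), about 150 g, standing on the counter to the left of the chute's high end. One or two of them are there; absent ones are None. Fed when it lies on the chute floor between the rails, its centre at least 138 mm up the slope from the low edge.
- next2_c (a point): Centre of a carton of the next batch: cardboard with a green tape band, 54 mm (its x) by 68 mm (its y) by 50 mm (its z), about 150 g, standing on the counter to the left of the chute's high end. One or two of them are there; absent ones are None. Fed when it lies on the chute floor between the rails, its centre at least 138 mm up the slope from the low edge.
- tray_left: Fixed grey tray on the robot's left (+y), 100 mm (x) by 280 mm (y) outside, walls 5 mm thick, rim 18 mm above the table; inner floor 5 mm above the table. Origin on the table under its centre.
- tray_right: Fixed grey tray on the robot's right (-y), the same as the left one.
- sealed_left_c (a point): Centre of a big sealed carton with a black tape band, 80 by 240 by 75 mm, 0.8 kg, lying in the left grey tray. Exactly one of the two sealed cartons is there; the other is None.
- sealed_right_c (a point): Centre of the same kind of sealed carton lying in the right grey tray; None if it is absent.
- check_tray: Fixed red square tray, 120 by 120 mm outside, walls 5 mm, rim 18 mm above the table, inner floor 5 mm above the table. Origin on the table under its centre.
- restart (a joint): Travel of the green sprung restart button: 0 up, 0.008 m fully down, which takes 5 N. It counts as pressed above 0.005 m.
- restart_top (a point): Centre of the top of the green button, a 40 mm wide round cap in a black housing on the table; press straight down.
- mug: White mug, 76 mm wide, 90 mm high; bystander. Origin at the centre of its underside.
- tape_dispenser: Black tape dispenser with an orange roll, 55 by 130 mm, 81 mm high; bystander. Origin at the centre of its underside.
- scanner: Grey and black hand scanner lying down, about 55 by 150 mm, 36 mm high; bystander. Origin under its grip.
Mind the look-alikes: they are no part of the job. What is shaped like the part that bears next1_c but black, pink or purple is not meant.

How it is judged:
On the way, in this order (a step that is already met when the one before it is completed fails the run):
1. the jammed carton has been pushed back up the chute, clear of the throat's lips, still lying in the chute (y of jam_c in the frame of chute_low between 0.138 and 0.39 m and x of jam_c in the frame of chute_low between -0.02 and 0.02 m and z of jam_c in the frame of chute_low below 0.04 m), for 0.1 s.
2. the jammed carton lies in the red check tray (x of jam_c in the frame of check_tray between -0.032 and 0.032 m and y of jam_c in the frame of check_tray between -0.032 and 0.032 m and z of jam_c in the frame of check_tray below 0.046 m), for 0.2 s.
3. with every carton where it belongs, the restart button is pressed fully down (all of step 2 and value of joint restart above 0.005 m and ((x of wait1_c in the frame of tray_left between -0.03 and 0.03 m and y of wait1_c in the frame of tray_left between -0.113 and 0.113 m and z of wait1_c in the frame of tray_left below 0.046 m) or (x of wait1_c in the frame of tray_right between -0.03 and 0.03 m and y of wait1_c in the frame of tray_right between -0.113 and 0.113 m and z of wait1_c in the frame of tray_right below 0.046 m)) and horizontal distance between each of wait1_c, wait2_c, wait3_c and sealed_left_c above 0.2 m and horizontal distance between each of wait1_c, wait2_c, wait3_c and sealed_right_c above 0.2 m and ((x of wait2_c in the frame of tray_left between -0.03 and 0.03 m and y of wait2_c in the frame of tray_left between -0.113 and 0.113 m and z of wait2_c in the frame of tray_left below 0.046 m) or (x of wait2_c in the frame of tray_right between -0.03 and 0.03 m and y of wait2_c in the frame of tray_right between -0.113 and 0.113 m and z of wait2_c in the frame of tray_right below 0.046 m)) and ((x of wait3_c in the frame of tray_left between -0.03 and 0.03 m and y of wait3_c in the frame of tray_left between -0.113 and 0.113 m and z of wait3_c in the frame of tray_left below 0.046 m) or (x of wait3_c in the frame of tray_right between -0.03 and 0.03 m and y of wait3_c in the frame of tray_right between -0.113 and 0.113 m and z of wait3_c in the frame of tray_right below 0.046 m)) and x of next1_c in the frame of chute_low between -0.014 and 0.014 m and y of next1_c in the frame of chute_low between 0.138 and 0.4 m and z of each of next1_c, next2_c in the frame of chute_low below 0.038 m and x of next2_c in the frame of chute_low between -0.014 and 0.014 m and y of next2_c in the frame of chute_low between 0.138 and 0.4 m), for 0.2 s.
At the end, for the whole second after the job is handed in: Red-taped carton on the red tray's floor (centre within 32 mm in x and y), blue-taped ones on the floor of the grey tray that was empty (centre within 30 mm across, 113 mm along), green-taped ones on the chute floor between the rails, above the throat; button pressed and let go (all of step 2 and ((x of wait1_c in the frame of tray_left between -0.03 and 0.03 m and y of wait1_c in the frame of tray_left between -0.113 and 0.113 m and z of wait1_c in the frame of tray_left below 0.046 m) or (x of wait1_c in the frame of tray_right between -0.03 and 0.03 m and y of wait1_c in the frame of tray_right between -0.113 and 0.113 m and z of wait1_c in the frame of tray_right below 0.046 m)) and horizontal distance between each of wait1_c, wait2_c, wait3_c and sealed_left_c above 0.2 m and horizontal distance between each of wait1_c, wait2_c, wait3_c and sealed_right_c above 0.2 m and ((x of wait2_c in the frame of tray_left between -0.03 and 0.03 m and y of wait2_c in the frame of tray_left between -0.113 and 0.113 m and z of wait2_c in the frame of tray_left below 0.046 m) or (x of wait2_c in the frame of tray_right between -0.03 and 0.03 m and y of wait2_c in the frame of tray_right between -0.113 and 0.113 m and z of wait2_c in the frame of tray_right below 0.046 m)) and ((x of wait3_c in the frame of tray_left between -0.03 and 0.03 m and y of wait3_c in the frame of tray_left between -0.113 and 0.113 m and z of wait3_c in the frame of tray_left below 0.046 m) or (x of wait3_c in the frame of tray_right between -0.03 and 0.03 m and y of wait3_c in the frame of tray_right between -0.113 and 0.113 m and z of wait3_c in the frame of tray_right below 0.046 m)) and x of next1_c in the frame of chute_low between -0.014 and 0.014 m and y of next1_c in the frame of chute_low between 0.138 and 0.4 m and z of each of next1_c, next2_c in the frame of chute_low below 0.038 m and x of next2_c in the frame of chute_low between -0.014 and 0.014 m and y of next2_c in the frame of chute_low between 0.138 and 0.4 m and value of joint restart below 0.002 m); the robot touches nothing.
It fails at once if the button is pressed while a red- or blue-taped carton is still on the chute (value of joint restart above 0.003 m and not ((x of jam_c in the frame of chute_low below -0.04 m or x of jam_c in the frame of chute_low above 0.04 m or y of jam_c in the frame of chute_low below 0 m or y of jam_c in the frame of chute_low above 0.42 m) and (x of wait1_c in the frame of chute_low below -0.04 m or x of wait1_c in the frame of chute_low above 0.04 m or y of wait1_c in the frame of chute_low below 0 m or y of wait1_c in the frame of chute_low above 0.42 m) and (x of wait2_c in the frame of chute_low below -0.04 m or x of wait2_c in the frame of chute_low above 0.04 m or y of wait2_c in the frame of chute_low below 0 m or y of wait2_c in the frame of chute_low above 0.42 m) and (x of wait3_c in the frame of chute_low below -0.04 m or x of wait3_c in the frame of chute_low above 0.04 m or y of wait3_c in the frame of chute_low below 0 m or y of wait3_c in the frame of chute_low above 0.42 m))).
It fails at once if a bystander or the sealed carton is moved more than 30 mm (distance of any of mug, tape_dispenser, scanner, sealed_left_c, sealed_right_c from where it was at the start of the episode above 0.03 m).
Of wait1, wait2, wait3 only 2 to 3 are there at a start; the rules pass over those that are not, and their reading is None.
Of next1, next2 only 1 to 2 are there at a start; the rules pass over those that are not, and their reading is None.
Of sealed_left, sealed_right only 1 to 1 are there at a start; the rules pass over those that are not, and their reading is None.
At some moment in a run one of wait1, wait2, wait3, next1, next2 may be knocked a few centimetres aside while the robot is not near it.
Once in a run the grip may slacken for a moment while it holds something.
It also fails if it takes over 210 s, if anything falls off the work surface, if the arm or the gripper's body presses on something with over 40 N, if the wrist force passes 120 N, or if a joint passes its speed limit or range.

## Working session

There is one attempt and no reset: what is moved stays moved. The work goes in short steps, Python scripts to look and compute and a tool call to move; the robot and the scene stay as the last step left them, time stands still between calls to the robot, and variables do not carry over. Pictures are saved under pics/ and viewed, and the job is handed in when it is done.

Besides the shell and the picture viewer there is one more tool, called after "Call:" as name(argument=value, ...), one argument or row to a line, values as JSON. send_rows: Moves the arm, as the interface text tells. Its arguments: {"type":"object","properties":{"commands":{"type":"array"},"newtons":{"type":"number"}},"required":["commands"]}

```bash
ls; mkdir -p pics; python3 - <<'E'
from plant import telemetry,cams,job,r
import cv2
s=telemetry.get_state();print(s)
for n in("scene","top","wrist"):
    d=cams.snapshot(n);cv2.imwrite(f"pics/{n}0.png",d["image"]);print(n,d["intrinsics"],d["world_to_cam"])
print(r.pinch_z)
E
```

```text
pics
{'clock': 0.0, 'q': array([-1.24620312,  0.68993647, -0.19450104,  1.56634327,  0.15730996,
        0.9025022 , -0.21509877]), 'qd': array([-0.00083596, -0.00045669,  0.00089417, -0.00092892,  0.00021332,
       -0.00033699,  0.00012931]), 'joint_torque': array([ 4.20690312e-04, -5.27565837e+01, -1.26712661e+00, -1.53427666e+01,
       -5.27697417e-02,  6.49065987e-03,  1.58971320e-04]), 'tool_pos': array([0.17907217, 0.5981402 , 0.23793957]), 'eef_rot': array([ 0.10178604,  0.69968822, -0.10305484,  0.6996111 ]), 'contact_force': array([-0.67096282, -0.15318634,  0.0390985 ]), 'moment': array([-0.03469297, -0.03088295,  0.01161139]), 'opening': 0.9969261996123504}
scene [[589.9170694    0.         322.68620188]
 [  0.         589.9170694  239.68486834]
 [  0.           0.           1.        ]] [[-0.83662747  0.54776592 -0.00264115  0.46329806]
 [ 0.44834797  0.68199594 -0.57781107 -0.23590987]
 [-0.31470396 -0.48459677 -0.81616628  1.57128577]
 [ 0.          0.          0.          1.        ]]
top [[590.51336598   0.         320.8484403 ]
 [  0.         590.51336598 235.99146045]
 [  0.           0.           1.        ]] [[ 0.01874086 -0.99952232 -0.02457461  0.05419335]
 [-0.99670327 -0.01673614 -0.0793883   0.58576237]
 [ 0.0789391   0.0259814  -0.99654081  1.32171581]
 [ 0.          0.          0.          1.        ]]
wrist [[359.23950686   0.         327.29640068]
 [  0.         359.23950686 243.21322877]
 [  0.           0.           1.        ]] [[ 0.28686364  0.95796878 -0.00225337 -0.62464086]
 [ 0.91260237 -0.27256185  0.30474081 -0.04331896]
 [ 0.291318   -0.08947549 -0.95243265  0.39033572]
 [ 0.          0.          0.          1.        ]]
0.0187
```

View pics/top0.png

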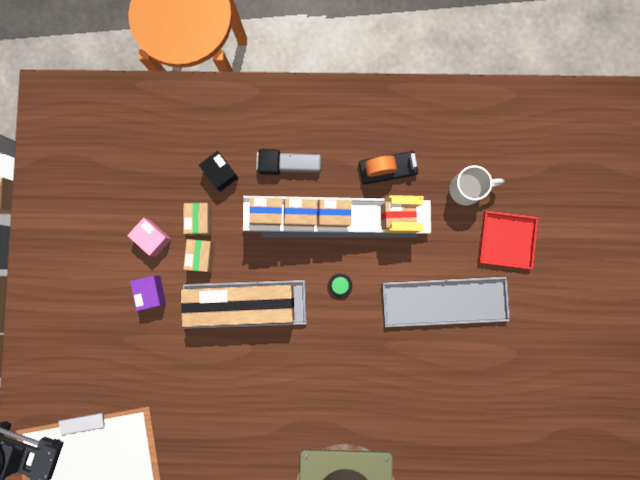

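View pics/scene0.png

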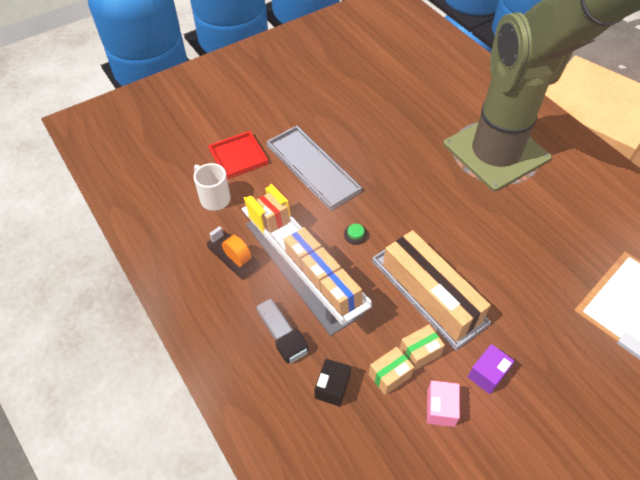

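View pics/wrist0.png

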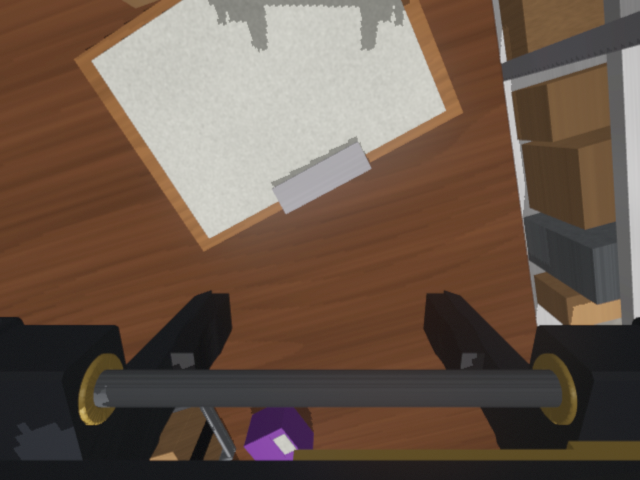

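The top view shows:
- the chute from (243,215) at the high end to (431,215) at the low end, with the red-taped jam at (401,214)
- three blue-taped cartons at (265/300/334, 212)
- two green-taped cartons at (196,218) and (198,256)
- black, pink and purple decoys at the left
- the sealed box in the left tray; the right tray at (445,302) is empty
- the red tray at (509,241) and the button at (340,286)

Next I'll measure these.

```bash
cat > h.py <<'E'
import numpy as np, cv2
from scipy.spatial.transform import Rotation as R
def ray(d,u,v):
    K,T=d["intrinsics"],d["world_to_cam"]
    Rm=T[:3,:3];t=T[:3,3]
    o=-Rm.T@t; dr=Rm.T@np.linalg.inv(K)@np.array([u,v,1.])
    return o,dr
def onz(d,u,v,z):
    o,dr=ray(d,u,v); return o+dr*(z-o[2])/dr[2]
def proj(d,p):
    T=d["world_to_cam"];c=T[:3,:3]@np.asarray(p)+T[:3,3];q=d["intrinsics"]@c;return q[:2]/q[2]
def tri(d1,p1,d2,p2):
    o1,a=ray(d1,*p1);o2,b=ray(d2,*p2)
    A=np.stack([a,-b],1);s=np.linalg.lstsq(A,o2-o1,rcond=None)[0]
    P,Q=o1+a*s[0],o2+b*s[1]
    return (P+Q)/2,np.linalg.norm(P-Q)
def mask(d,lo,hi):
    h=cv2.cvtColor(d["image"],cv2.COLOR_BGR2HSV);return cv2.inRange(h,np.array(lo),np.array(hi))
def blobs(m,amin=40):
    n,l,s,c=cv2.connectedComponentsWithStats(m)
    out=[]
    for i in range(1,n):
        if s[i,4]>=amin:
            cs,_=cv2.findContours((l==i).astype(np.uint8),cv2.RETR_EXTERNAL,cv2.CHAIN_APPROX_NONE)
            out.append((c[i],s[i,4],cv2.minAreaRect(max(cs,key=len))))
    return out
COL=dict(green=((45,120,60),(85,255,255)),blue=((105,150,60),(125,255,255)),red=((0,200,120),(4,255,255)),yellow=((25,150,120),(33,255,255)),
 )
E
python3 - <<'E'
from plant import cams
from h import *
import pickle
np.set_printoptions(precision=4,suppress=True)
D={n:cams.snapshot(n) for n in("scene","top")}
pickle.dump(D,open("D.pkl","wb"))
for n in D:
    print(n)
    for k,(lo,hi) in COL.items():
        for c,a,rect in blobs(mask(D[n],lo,hi)): print(k,c.round(1),a,np.round(cv2.boxPoints(rect),1).tolist())
im=D["top"]["image"]
cv2.imwrite("pics/t_a.png",cv2.resize(im[180:340,170:370],None,fx=4,fy=4,interpolation=cv2.INTER_CUBIC)[:600])
cv2.imwrite("pics/t_b.png",cv2.resize(im[180:335,360:550],None,fx=4,fy=4,interpolation=cv2.INTER_CUBIC)[:600])
E
```

```text
scene
green [355.5 230.3] 170 [[348.0, 224.0], [363.0, 224.0], [363.0, 237.0], [348.0, 237.0]]
green [421.2 342.7] 164 [[404.20001220703125, 349.70001220703125], [433.70001220703125, 330.79998779296875], [437.20001220703125, 336.29998779296875], [407.70001220703125, 355.20001220703125]]
green [389.6 367.5] 201 [[371.3999938964844, 377.8999938964844], [401.20001220703125, 351.5], [406.6000061035156, 357.70001220703125], [376.79998779296875, 384.0]]
blue [138.7  37.2] 5389 [[87.4000015258789, 0.5], [162.6999969482422, -25.600000381469727], [192.60000610351562, 60.099998474121094], [117.30000305175781, 86.30000305175781]]
blue [227.2  20.6] 2827 [[191.0, 0.0], [266.0, 0.0], [266.0, 51.0], [191.0, 51.0]]
blue [295.8   7.6] 827 [[272.0, 0.0], [336.0, 0.0], [336.0, 22.0], [272.0, 22.0]]
blue [492.5   6.7] 1082 [[446.0, 0.0], [539.0, 0.0], [539.0, 32.0], [446.0, 32.0]]
blue [478.8  41. ] 49 [[470.79998779296875, 36.599998474121094], [472.5, 34.400001525878906], [487.3999938964844, 45.5], [485.70001220703125, 47.79999923706055]]
blue [341.5 285.9] 118 [[329.5, 276.29998779296875], [332.70001
[... 508 characters left out ...]
20703125, 227.6999969482422], [254.6999969482422, 232.3000030517578]]
top
green [195.4 218.8] 124 [[193.0, 204.0], [197.0, 204.0], [197.0, 233.0], [193.0, 233.0]]
green [196.6 254.9] 129 [[193.0, 269.0], [195.8000030517578, 240.60000610351562], [200.1999969482422, 241.0], [197.39999389648438, 269.3999938964844]]
green [339.8 285.8] 222 [[332.0, 278.0], [348.0, 278.0], [348.0, 294.0], [332.0, 294.0]]
blue [265.3 209.9] 151 [[249.8000030517578, 211.8000030517578], [250.0, 207.0], [280.1000061035156, 208.0], [280.0, 212.8000030517578]]
blue [317.2 211.4] 320 [[283.8999938964844, 213.10000610351562], [284.1000061035156, 208.0], [350.1000061035156, 209.8000030517578], [350.0, 214.89999389648438]]
```

View pics/t_a.png

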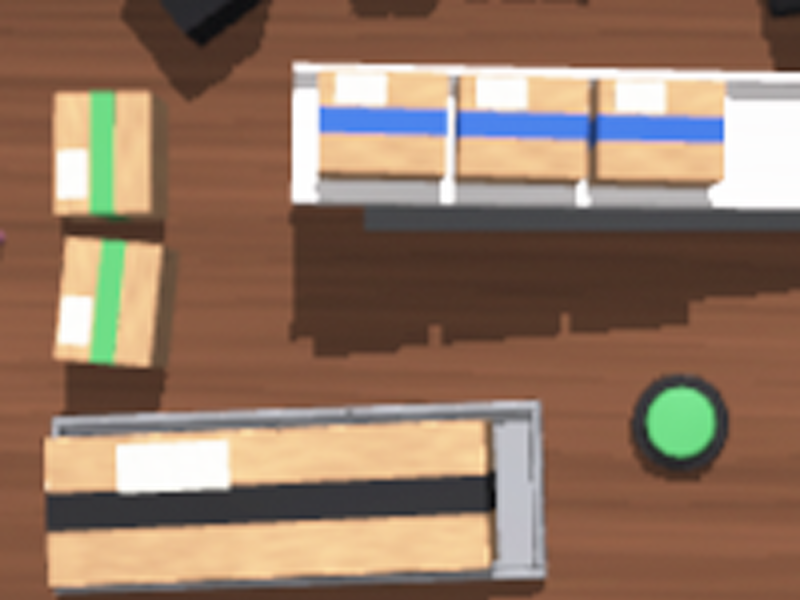

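View pics/t_b.png

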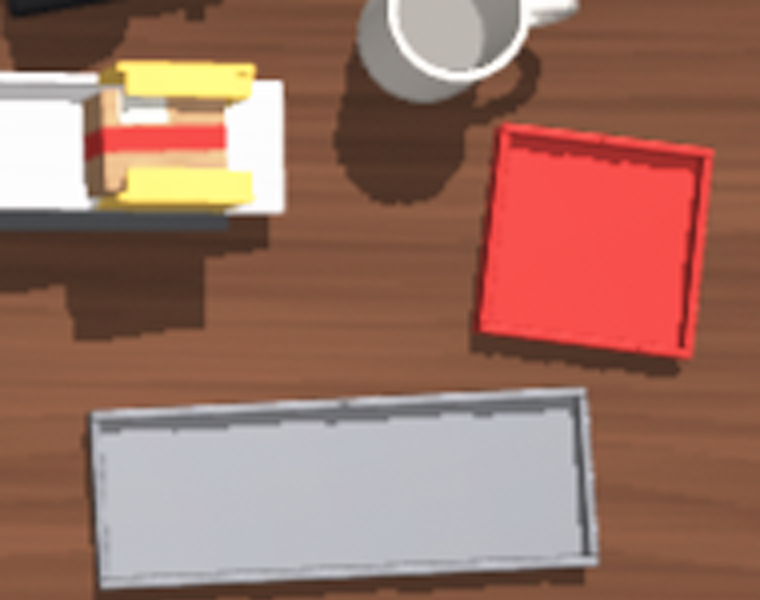

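```bash
python3 - <<'E'
from h import *
import pickle
np.set_printoptions(precision=4,suppress=True)
D=pickle.load(open("D.pkl","rb"));t,s=D["top"],D["scene"]
ta=lambda x,y:(170+(x+.5)/4-.5,180+(y+.5)/4-.5); tb=lambda x,y:(360+(x+.5)/4-.5,180+(y+.5)/4-.5)
# chute rail corners
for n,p,z in [("hiL",ta(293,65),.107),("hiR",ta(293,203),.107),("loL",tb(284,82),.044),("loR",tb(284,213),.044)]: print(n,onz(t,*p,z))
print("tray",[onz(t,*tb(*p),.018)[:2] for p in[(92,412),(585,390),(597,565),(102,587)]])
print("red",[onz(t,*tb(*p),.018)[:2] for p in[(500,126),(713,150),(690,356),(478,330)]])
print("greens",[onz(t,195.4,218.8,.05),onz(t,196.6,254.9,.05)])
print("button",onz(t,339.8,285.8,.04), tri(t,(339.8,285.8),s,(355.5,230.3)))
print("greentri",tri(t,(195.4,218.8),s,(389.6,367.5)),tri(t,(196.6,254.9),s,(421.2,342.7)))
cv2.imwrite("pics/s_a.png",cv2.resize(s["image"][180:330,230:400],None,fx=4,fy=4,interpolation=cv2.INTER_CUBIC))
h=cv2.cvtColor(t["image"],cv2.COLOR_BGR2HSV);print(h[215,400],h[240,509],h[205,400])
for n,d in D.items():
  for c,a,rect in blobs(mask(d,(170,120,80),(180,255,255))|mask(d,(0,170,80),(6,255,255)),30): print(n,c,a)
E
```

```text
hiL [0.6621 0.2322 0.107 ]
hiR [0.5874 0.23   0.107 ]
loL [ 0.668  -0.1809  0.044 ]
loR [ 0.5942 -0.1812  0.044 ]
tray [array([ 0.4814, -0.0774]), array([ 0.499, -0.355]), array([ 0.4011, -0.3611]), array([ 0.3832, -0.0841])]
red [array([ 0.6483, -0.3078]), array([ 0.6365, -0.4281]), array([ 0.5193, -0.414 ]), array([ 0.5318, -0.2951])]
greens [array([0.6167, 0.3471, 0.05  ]), array([0.5355, 0.3415, 0.05  ])]
button [0.4725 0.0197 0.04  ] (array([0.4728, 0.0193, 0.0197]), np.float64(0.001024993039655119))
greentri (array([0.6193, 0.3475, 0.0421]), np.float64(0.00460341548179358)) (array([0.5364, 0.3411, 0.0485]), np.float64(0.002394016110222786))
[  1 178 248] [  0 176 248] [ 23  13 183]
scene [238.3886 153.6759] 1737
scene [268.7755 204.2245] 98
top [508.0159 239.9962] 2899
top [398.4824 214.2647] 170
```

View pics/s_a.png

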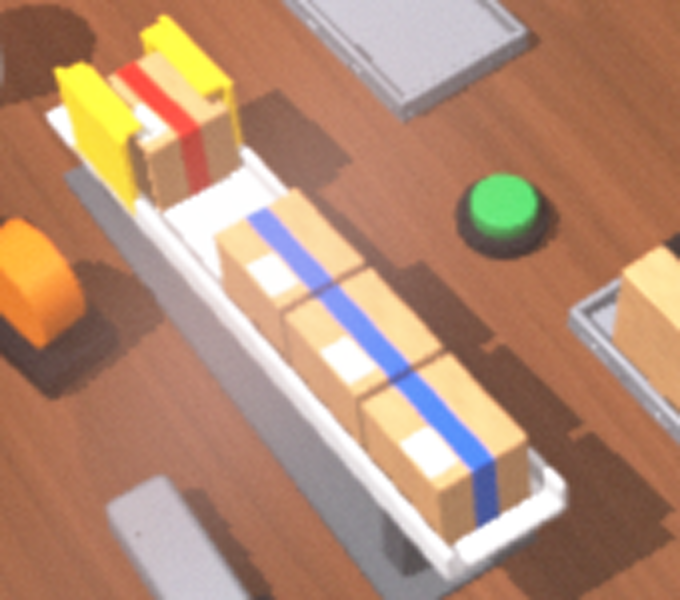

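```bash
cat >> h.py <<'E'
YAW=0.0153; P0=np.array([0.6311,-0.183,0.030])
RC=(R.from_euler('z',YAW)*R.from_euler('x',0.15)).as_matrix()
def C(x,y,z): return P0+RC@np.array([x,y,z])
def Cinv(p): return RC.T@(np.asarray(p)-P0)
def onc(d,u,v,z): # ray onto plane z=const of the chute_low frame
    o,dr=ray(d,u,v); n=RC[:,2]; k=((P0+n*z-o)@n)/(dr@n); return Cinv(o+dr*k)
E
python3 - <<'E'
from h import *
import pickle
np.set_printoptions(precision=4,suppress=True)
D=pickle.load(open("D.pkl","rb"));t,s=D["top"],D["scene"]
ta=lambda x,y:(170+(x+.5)/4-.5,180+(y+.5)/4-.5); tb=lambda x,y:(360+(x+.5)/4-.5,180+(y+.5)/4-.5)
sa=lambda x,y:(230+(x+.5)/4-.5,180+(y+.5)/4-.5)
print("top tapes ends")
for p in[(320,120),(447,122),(458,125),(590,128),(596,128),(724,131)]: print(onc(t,*ta(*p),.05))
print("carton edges A",onc(t,*ta(318,73),.05),onc(t,*ta(318,177),.05)," C",onc(t,*ta(724,83),.05),onc(t,*ta(724,183),.05))
print("jam tape", onc(t,*tb(226,137),.05),onc(t,*tb(104,140),.05))
print("lips",[onc(t,*tb(*p),.062) for p in[(118,63),(254,67),(254,100),(250,170),(252,202),(108,208),(125,170),(118,95)]])
print("scene: tape bottom-hi end",onc(s,*sa(484,470),.05),"lo end",onc(s,*sa(258,213),.05),"jam",onc(s,*sa(127,70),.05),onc(s,*sa(186,128),.05))
E
```

```text
top tapes ends
[0.0033 0.4069 0.05  ]
[0.0035 0.3404 0.05  ]
[0.0021 0.3346 0.05  ]
[0.0018 0.2644 0.05  ]
[0.0018 0.2612 0.05  ]
[0.0015 0.1922 0.05  ]
carton edges A [0.0281 0.4082 0.05  ] [-0.0267  0.4075  0.05  ]  C [0.0274 0.1922 0.05  ] [-0.0265  0.1923  0.05  ]
jam tape [0.0009 0.0481 0.05  ] [-0.002   0.1157  0.05  ]
lips [array([0.0382, 0.1107, 0.062 ]), array([0.0377, 0.0357, 0.062 ]), array([0.0198, 0.0359, 0.062 ]), array([-0.0182,  0.0385,  0.062 ]), array([-0.0354,  0.0376,  0.062 ]), array([-0.0398,  0.1166,  0.062 ]), array([-0.0193,  0.1072,  0.062 ]), array([0.0209, 0.1108, 0.062 ])]
scene: tape bottom-hi end [0.0045 0.4112 0.05  ] lo end [0.0011 0.1951 0.05  ] jam [0.0012 0.0505 0.05  ] [-0.0015  0.1136  0.05  ]
```

```bash
cat >> h.py <<'E'
def tool(jaw, down=(0,0,-1)):
    x=np.array(down,float);x/=np.linalg.norm(x);y=np.array(jaw,float);y-=x*(x@y);y/=np.linalg.norm(y)
    return R.from_matrix(np.stack([x,y,np.cross(x,y)],1))
def go(pos,Rt):
    """print shift in full-scale units and rotvec in full-scale units to the target"""
    from plant import telemetry
    s=telemetry.get_state(); d=(np.asarray(pos)-s["tool_pos"])/.25
    rv=(Rt*R.from_quat(s["eef_rot"]).inv()).as_rotvec()/(np.pi/2)
    print("t",round(s["clock"],2),"pos",s["tool_pos"].round(4),"target",np.round(pos,4),"shift",d.round(3),"turn",rv.round(3),"n",round(np.linalg.norm(rv)/0.0954,1),"q",s["q"].round(2),"F",s["contact_force"].round(1),"op",round(s["opening"],3))
E
python3 - <<'E'
from h import *
from plant import telemetry
s=telemetry.get_state();print(R.from_quat(s["eef_rot"]).as_matrix().round(3))
dn=-RC[:,2]
for j in(RC[:,1],-RC[:,1],RC[:,0],-RC[:,0]): go(C(0,.02,.15),tool(j,dn))
E
```

```text
[[-0.     0.287  0.958]
 [-0.001  0.958 -0.287]
 [-1.    -0.001  0.   ]]
t 0.25 pos [0.1791 0.5985 0.2384] target [ 0.6311 -0.1856  0.1813] shift [ 1.808 -3.137 -0.228] turn [ 0.095 -0.013  0.194] n 2.3 q [-1.25  0.69 -0.19  1.57  0.16  0.9  -0.22] F [0.6 0.6 0.9] op 0.997
t 0.25 pos [0.1791 0.5985 0.2384] target [ 0.6311 -0.1856  0.1813] shift [ 1.808 -3.137 -0.228] turn [ 0.019  0.135 -1.801] n 18.9 q [-1.25  0.69 -0.19  1.57  0.16  0.9  -0.22] F [0.6 0.6 0.9] op 0.997
t 0.25 pos [0.1791 0.5985 0.2384] target [ 0.6311 -0.1856  0.1813] shift [ 1.808 -3.137 -0.228] turn [ 0.082  0.061 -0.804] n 8.5 q [-1.25  0.69 -0.19  1.57  0.16  0.9  -0.22] F [0.6 0.6 0.9] op 0.997
t 0.25 pos [0.1791 0.5985 0.2384] target [ 0.6311 -0.1856  0.1813] shift [ 1.808 -3.137 -0.228] turn [ 0.067 -0.088  1.192] n 12.6 q [-1.25  0.69 -0.19  1.57  0.16  0.9  -0.22] F [0.6 0.6 0.9] op 0.997
```

Call:
send_rows(
  commands=[0.1,-0.17,0.02,0,0,0.04,1,0.1,-0.17,0.02,0,0,0.04,1,0.1,-0.17,0.02,0,0,0.04,1,0.1,-0.17,0.02,0,0,0.04,1,0.1,-0.17,0.0,0,0,0.04,1,0.1,-0.17,0,0,0,0,1,0.1,-0.17,0,0,0,0,1,0.1,-0.17,0,0,0,0,1,0.1,-0.17,0,0,0,0,1,0.1,-0.17,0,0,0,0,1,0.1,-0.17,0,0,0,0,1,0.1,-0.17,0,0,0,0,1],
  newtons=25,
)

```text
clock: 1.45
tool_pos: [0.4757, 0.0846, 0.2591]
eef_rot: [-0.017, 0.707, 0.021, 0.707]
contact_force: [1.1, 0.3, -0.7]
opening: 0.006
```

```bash
python3 - <<'E'
from h import *
go(C(0,.02,.15),tool(RC[:,1],-RC[:,2]))
E
```

```text
t 1.45 pos [0.4757 0.0846 0.2591] target [ 0.6311 -0.1856  0.1813] shift [ 0.622 -1.081 -0.311] turn [ 0.092  0.003 -0.024] n 1.0 q [-0.03  0.49 -0.36  1.95  0.24  0.74  1.09] F [ 1.1  0.3 -0.7] op 0.006
```

Call:
send_rows(
  commands=[0.09,-0.155,0,0.04,0,-0.01,1,0.09,-0.155,0,0.04,0,-0.01,1,0.09,-0.155,0,0.012,0,0,1,0.09,-0.155,0,0,0,0,1,0.09,-0.155,0,0,0,0,1,0.09,-0.155,0,0,0,0,1,0.08,-0.15,0,0,0,0,1,0,0,0,0,0,0,1],
)

```text
clock: 2.25
tool_pos: [0.6363, -0.2092, 0.2577]
eef_rot: [0.052, 0.702, 0.056, 0.708]
contact_force: [-0.1, -1.0, -0.7]
opening: 0.002
```

```bash
python3 - <<'E'
from h import *
go(C(0,.02,.10),tool(RC[:,1],-RC[:,2]))
E
```

```text
t 2.25 pos [ 0.6363 -0.2092  0.2577] target [ 0.631  -0.1782  0.1319] shift [-0.021  0.124 -0.503] turn [-0.001  0.006  0.006] n 0.1 q [ 0.53  0.78 -0.43  1.34  0.16  1.1   1.71] F [-0.1 -1.  -0.7] op 0.002
```

Call:
send_rows(
  commands=[-0.02,0.12,-0.05,0,0.006,0.006,1,0,0,-0.15,0,0,0,1,0,0,-0.15,0,0,0,1,0,0,-0.12,0,0,0,1,0,0,0,0,0,0,1],
)

```text
clock: 2.75
tool_pos: [0.6311, -0.1784, 0.1371]
eef_rot: [0.05, 0.705, 0.058, 0.705]
contact_force: [-0.5, -0.6, -0.7]
opening: 0.002
```

```bash
python3 - <<'E'
from h import *
go(C(0,.02,.012),tool(RC[:,1],-RC[:,2]))
from plant import cams
d=cams.snapshot("top");i=d["image"];cv2.imwrite("pics/p1.png",cv2.resize(i[160:320,340:540],None,fx=4,fy=4)[:600])
d=cams.snapshot("scene");i=d["image"];cv2.imwrite("pics/p1s.png",cv2.resize(i[100:250,180:380],None,fx=4,fy=4))
E
```

```text
t 2.75 pos [ 0.6311 -0.1784  0.1371] target [ 0.6308 -0.165   0.0449] shift [-0.001  0.053 -0.369] turn [-0.001  0.001  0.002] n 0.0 q [ 0.48  0.9  -0.4   1.5   0.22  0.84  1.65] F [-0.5 -0.6 -0.7] op 0.002
```

View pics/p1.png

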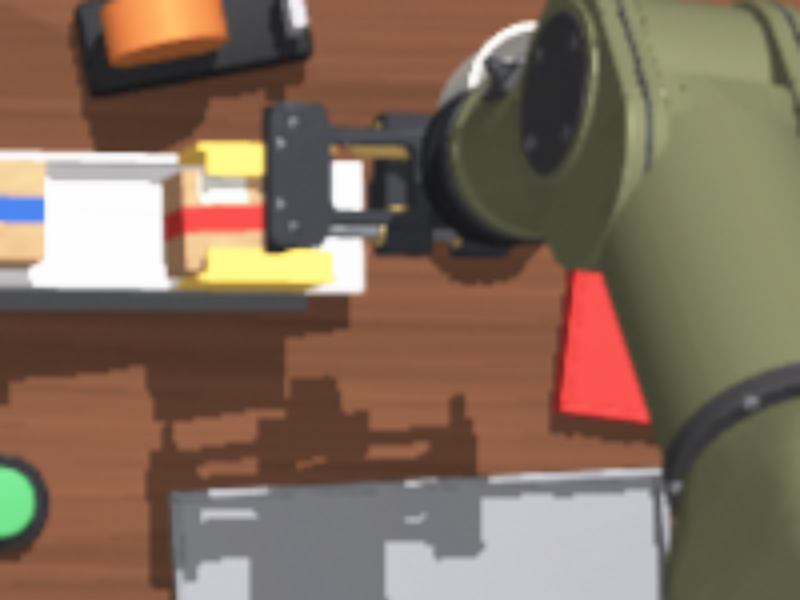

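View pics/p1s.png

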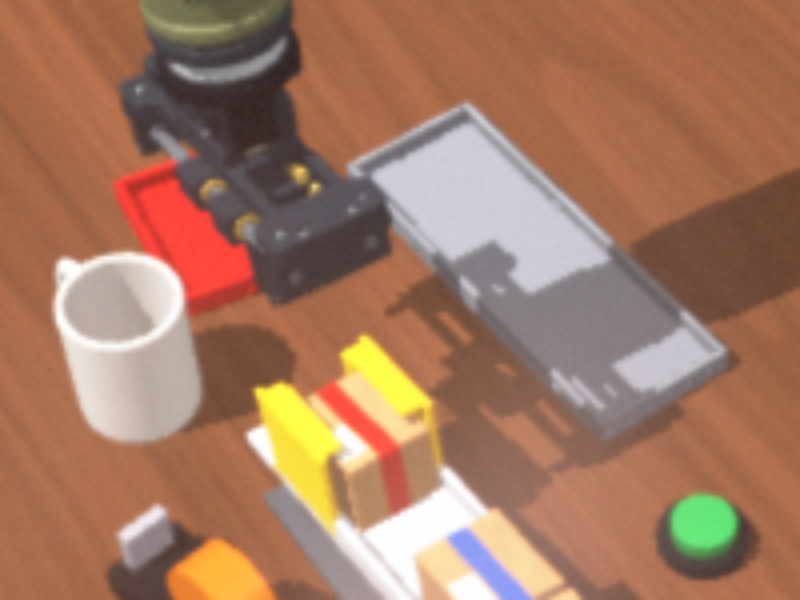

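```bash
python3 - <<'E'
from h import *
import pickle
D=pickle.load(open("D.pkl","rb"));t=D["top"]
for u,v in[(450,187),(491,184),(471,167),(471,205)]: print(onz(t,u,v,.09))
Rt=tool(RC[:,1],-RC[:,2]);p=C(0,.022,.022)
for sx in(-1,1):
  print(p+Rt.apply([-.064,-.0935,sx*.0375]))
E
```

```text
[ 0.69077252 -0.21533544  0.09      ]
[ 0.69863735 -0.30368629  0.09      ]
[ 0.73533622 -0.26067082  0.09      ]
[ 0.65213409 -0.26056074  0.09      ]
[ 0.59488264 -0.26711276  0.10434949]
[ 0.66987386 -0.26596531  0.10434949]
```

Call:
send_rows(
  commands=[0,0.06,-0.12,0,0,0.002,1,0,0,-0.12,0,0,0,1,0,0,-0.06,0,0,0,1,0,0,-0.03,0,0,0,1,0,0,0,0,0,0,1],
)

```text
clock: 3.35
tool_pos: [0.6411, -0.1647, 0.0679]
eef_rot: [0.047, 0.696, 0.057, 0.714]
contact_force: [-1.7, -0.0, -0.9]
opening: 0.005
```

```bash
python3 - <<'E'
from h import *
from plant import telemetry
go(C(0,.022,.014),tool(RC[:,1],-RC[:,2]))
print(Cinv(telemetry.get_state()["tool_pos"]), RC[:,1])
E
```

```text
t 3.35 pos [ 0.6411 -0.1647  0.0679] target [ 0.6308 -0.1633  0.0471] shift [-0.041  0.005 -0.083] turn [0.002 0.017 0.002] n 0.2 q [ 0.44  0.98 -0.37  1.53  0.25  0.68  1.62] F [-1.7 -0.  -0.9] op 0.005
[0.01023358 0.02360675 0.03473911] [-0.01512761  0.98865535  0.14943813]
```

Call:
send_rows(
  commands=[-0.04,0,-0.02,0.002,0.017,0.002,1,0,0,0,0,0,0,1],
)

```text
clock: 3.55
tool_pos: [0.6326, -0.1654, 0.0651]
eef_rot: [0.048, 0.705, 0.058, 0.706]
contact_force: [0.6, -0.1, -0.6]
opening: 0.006
```

```bash
python3 - <<'E'
from h import *
from plant import telemetry,cams
go(C(0,.022,.014),tool(RC[:,1],-RC[:,2]))
print(Cinv(telemetry.get_state()["tool_pos"]), RC[:,1])
d=cams.snapshot("scene");i=d["image"];cv2.imwrite("pics/p2s.png",cv2.resize(i[100:250,180:380],None,fx=4,fy=4))
E
```

```text
t 3.55 pos [ 0.6326 -0.1654  0.0651] target [ 0.6308 -0.1633  0.0471] shift [-0.007  0.008 -0.072] turn [0.    0.002 0.001] n 0.0 q [ 0.45  0.99 -0.37  1.54  0.25  0.7   1.62] F [ 0.6 -0.1 -0.6] op 0.006
[0.00174016 0.02262287 0.0320717 ] [-0.01512761  0.98865535  0.14943813]
```

View pics/p2s.png

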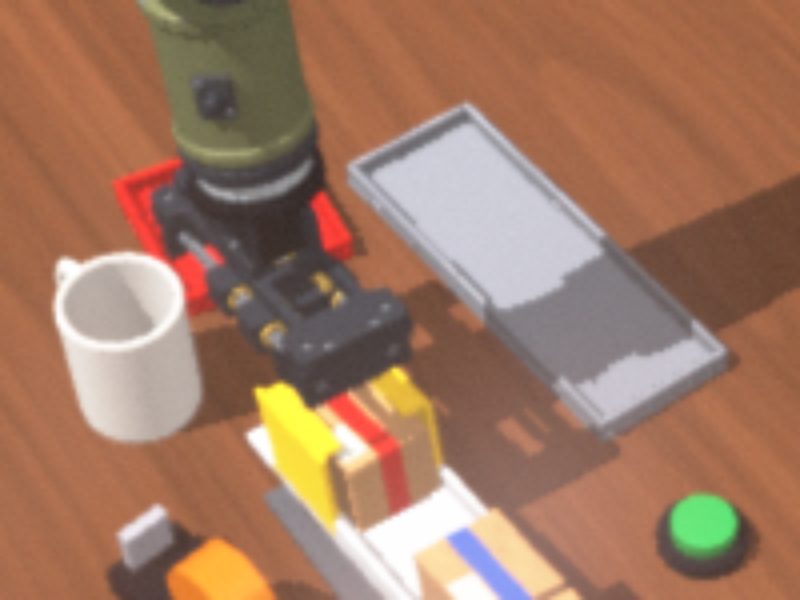

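Call:
send_rows(
  commands=[-0.007,0,-0.035,0,0.002,0,1,0,0,-0.035,0,0,0,1,0,0,0,0,0,0,1],
)

```text
clock: 3.9
tool_pos: [0.6336, -0.1658, 0.0485]
eef_rot: [0.048, 0.703, 0.057, 0.707]
contact_force: [-0.0, 0.3, -1.0]
opening: 0.005
```

Call:
send_rows(
  commands=[0,0.04,0.006,0,0,0,1,0,0.04,0.006,0,0,0,1,0,0.04,0.006,0,0,0,1],
)

```text
clock: 4.2
tool_pos: [0.6332, -0.1359, 0.0525]
eef_rot: [0.048, 0.704, 0.056, 0.707]
contact_force: [-0.1, -0.8, -0.2]
opening: 0.003
```

```bash
python3 - <<'E'
from h import *
from plant import telemetry,cams
go(C(0,.094,.014),tool(RC[:,1],-RC[:,2]))
print(Cinv(telemetry.get_state()["tool_pos"]), RC[:,1])
E
```

```text
t 4.2 pos [ 0.6332 -0.1359  0.0525] target [ 0.6297 -0.0922  0.0579] shift [-0.014  0.175  0.022] turn [0.002 0.003 0.003] n 0.1 q [ 0.4   0.99 -0.35  1.57  0.25  0.65  1.57] F [-0.1 -0.8 -0.2] op 0.003
[0.00282948 0.04984162 0.01517971] [-0.01512761  0.98865535  0.14943813]
```

Call:
send_rows(
  commands=[-0.008,0.04,0.006,0,0,0,1,-0.004,0.04,0.006,0,0,0,1,0,0.04,0.006,0,0,0,1,0,0.04,0.005,0,0,0,1,0,0.01,0,0,0,0,1],
)

```text
clock: 4.7
tool_pos: [0.6306, -0.086, 0.0603]
eef_rot: [0.047, 0.703, 0.058, 0.707]
contact_force: [-1.2, -3.0, 1.6]
opening: 0.005
```

```bash
python3 - <<'E'
from h import *
from plant import telemetry,cams
go(C(0,.094,.014),tool(RC[:,1],-RC[:,2]))
print(Cinv(telemetry.get_state()["tool_pos"]), RC[:,1])
d=cams.snapshot("scene");i=d["image"];cv2.imwrite("pics/p3s.png",cv2.resize(i[150:300,210:410],None,fx=4,fy=4))
d=cams.snapshot("top");i=d["image"];cv2.imwrite("pics/p3.png",cv2.resize(i[160:310,300:500],None,fx=4,fy=4)[:600])
E
```

```text
t 4.7 pos [ 0.6306 -0.086   0.0603] target [ 0.6297 -0.0922  0.0579] shift [-0.004 -0.025 -0.009] turn [0.001 0.005 0.   ] n 0.0 q [ 0.32  0.97 -0.35  1.62  0.24  0.61  1.51] F [-1.2 -3.   1.6] op 0.005
[0.00098295 0.1004388  0.01541862] [-0.01512761  0.98865535  0.14943813]
```

View pics/p3.png

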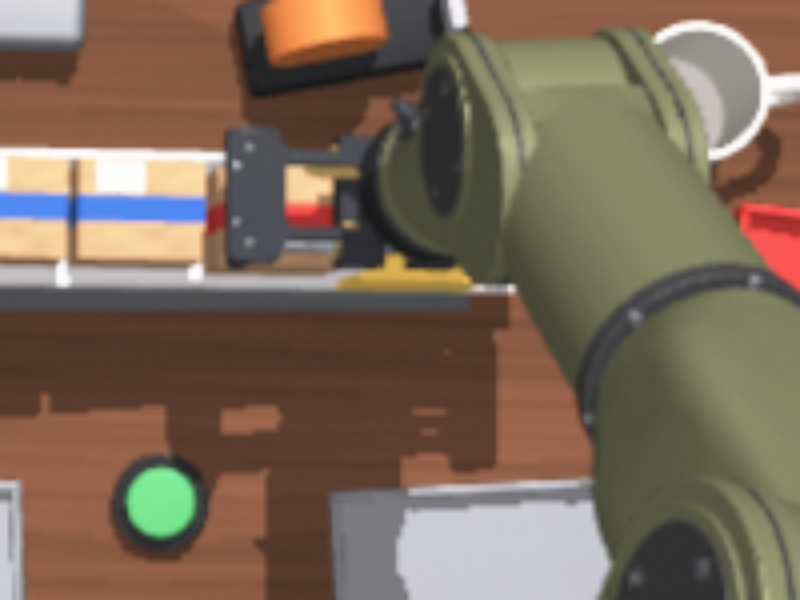

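View pics/p3s.png

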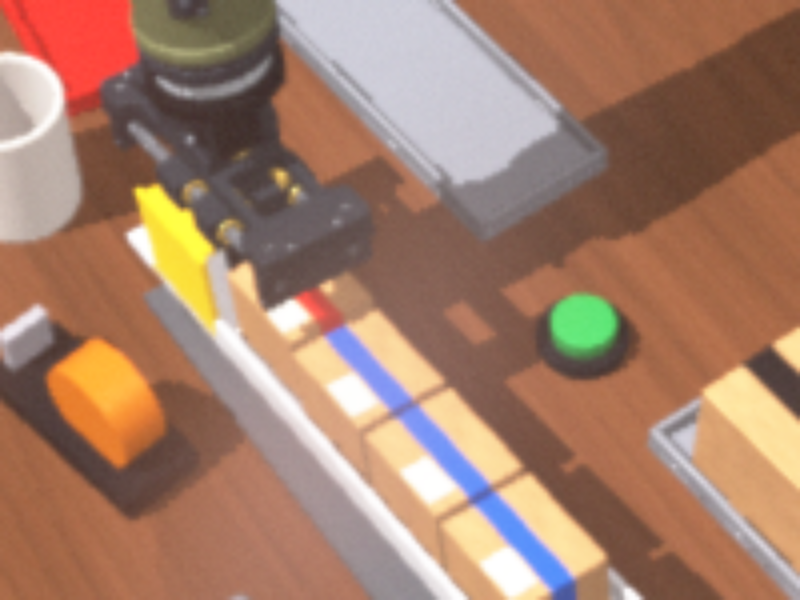

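Call:
send_rows(
  commands=[0,-0.04,-0.004,0,0,0,1,0,0,0.1,0,0,0,1,0,0,0.2,0,0,0,1,0,0,0.2,0,0,-0.095,1,0,0,0.2,0,0,-0.095,1,0,0,0,0,0,-0.095,0.5,0,0,0,0,0,-0.095,0,0,0,0,0,0,-0.095,0,0,0,0,0,0,-0.095,0,-0.15,0,0,0,0,-0.095,0,-0.2,0,0,0,0,-0.095,0,-0.2,0,0,0,0,-0.095,0],
)

```text
clock: 6.0
tool_pos: [0.4937, -0.1155, 0.2389]
eef_rot: [0.481, 0.514, -0.396, 0.59]
contact_force: [0.1, -0.3, 0.2]
opening: 0.617
```

```bash
python3 - <<'E'
from h import *
from plant import telemetry,cams
go(C(0,.15,.15),tool(RC[:,0],-RC[:,2]))
d=cams.snapshot("scene");i=d["image"];cv2.imwrite("pics/p4s.png",cv2.resize(i[150:300,210:410],None,fx=4,fy=4))
d=cams.snapshot("top");i=d["image"];cv2.imwrite("pics/p4.png",cv2.resize(i[160:310,240:440],None,fx=4,fy=4)[:600])
E
```

```text
t 6.0 pos [ 0.4937 -0.1155  0.2389] target [ 0.6292 -0.0571  0.2007] shift [ 0.542  0.233 -0.153] turn [ 0.088  0.115 -0.127] n 2.0 q [ 0.17  0.48  0.01  2.06 -0.14  0.45  0.53] F [ 0.1 -0.3  0.2] op 0.617
```

View pics/p4.png

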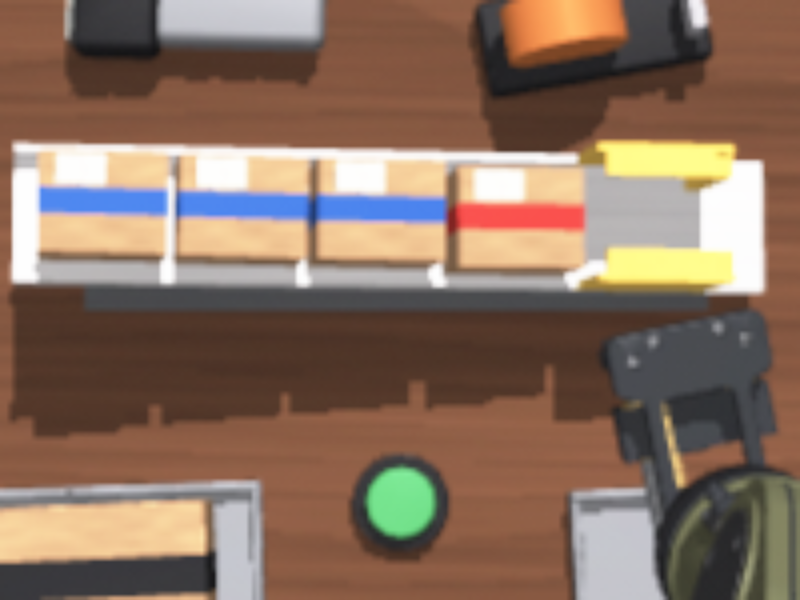

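View pics/p4s.png

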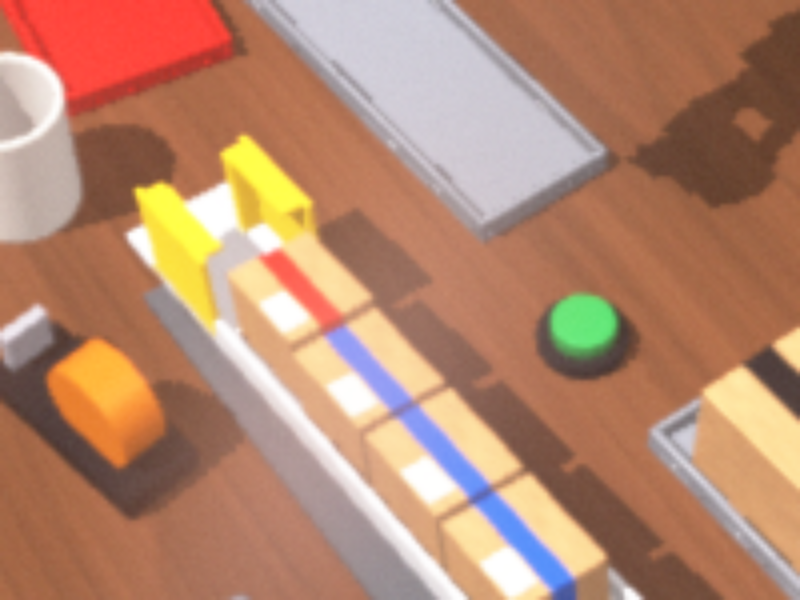

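```bash
python3 - <<'E'
from h import *
import pickle
np.set_printoptions(precision=4,suppress=True)
D=pickle.load(open("D.pkl","rb"));t=D["top"]
f=lambda x,y:onc(t,240+(x+.5)/4-.5,160+(y+.5)/4-.5,.05)
for p in[(457,166),(584,168),(584,270),(458,264),(447,160),(447,264),(38,152),(168,153),(38,255)]:print(p,f(*p))
E
```

```text
(457, 166) [0.0259 0.1852 0.05  ]
(584, 168) [0.0263 0.1156 0.05  ]
(584, 270) [-0.029   0.1159  0.05  ]
(458, 264) [-0.0269  0.1847  0.05  ]
(447, 160) [0.029  0.1906 0.05  ]
(447, 264) [-0.027   0.1906  0.05  ]
(38, 152) [0.0287 0.4082 0.05  ]
(168, 153) [0.0296 0.3401 0.05  ]
(38, 255) [-0.0256  0.4075  0.05  ]
```

Call:
send_rows(
  commands=[0.1,0.05,0,0.045,0.058,-0.064,0,0.15,0.06,0,0.043,0.057,-0.063,0,0.15,0.06,-0.05,0,0,0,0,0.11,0.05,-0.08,0,0,0,0,0,0,0,0,0,0,0],
)

```text
clock: 6.6
tool_pos: [0.6079, -0.063, 0.2025]
eef_rot: [0.526, 0.545, -0.459, 0.463]
contact_force: [-0.4, 0.5, -0.3]
opening: 1.003
```

```bash
python3 - <<'E'
from h import *
go(C(0,.15,.08),tool(RC[:,0],-RC[:,2]))
E
```

```text
t 6.6 pos [ 0.6079 -0.063   0.2025] target [ 0.629  -0.0467  0.1315] shift [ 0.084  0.065 -0.284] turn [ 0.001 -0.008 -0.006] n 0.1 q [ 0.08  0.73  0.05  1.62 -0.24  0.84  0.31] F [-0.4  0.5 -0.3] op 1.003
```

Call:
send_rows(
  commands=[0.084,0.065,-0.04,0,-0.008,-0.006,0,0,0,-0.12,0,0,0,0,0,0,-0.12,0,0,0,0,0,0,0,0,0,0,0],
)

```text
clock: 7.0
tool_pos: [0.6294, -0.0521, 0.1311]
eef_rot: [0.532, 0.538, -0.459, 0.465]
contact_force: [-0.2, -0.0, -0.3]
opening: 1.001
```

```bash
python3 - <<'E'
from h import *
go(C(0,.15,.019),tool(RC[:,0],-RC[:,2]))
E
```

```text
t 7.0 pos [ 0.6294 -0.0521  0.1311] target [ 0.6289 -0.0375  0.0712] shift [-0.002  0.058 -0.24 ] turn [0.002 0.    0.002] n 0.0 q [ 0.07  0.84  0.04  1.62 -0.27  0.71  0.31] F [-0.2 -0.  -0.3] op 1.001
```

Call:
send_rows(
  commands=[0,0.03,-0.1,0,0,0,0,0,0.02,-0.08,0,0,0,0,0,0.008,-0.06,0,0,0,0,0,0,0,0,0,0,0],
)

```text
clock: 7.4
tool_pos: [0.6305, -0.0433, 0.0745]
eef_rot: [0.534, 0.535, -0.46, 0.466]
contact_force: [-0.3, -0.9, -0.0]
opening: 0.999
```

```bash
python3 - <<'E'
from h import *
go(C(0,.15,.019),tool(RC[:,0],-RC[:,2]))
E
```

```text
t 7.4 pos [ 0.6305 -0.0433  0.0745] target [ 0.6289 -0.0375  0.0712] shift [-0.007  0.023 -0.013] turn [0.004 0.003 0.005] n 0.1 q [ 0.06  0.92  0.02  1.65 -0.28  0.59  0.32] F [-0.3 -0.9 -0. ] op 0.999
```

Call:
send_rows(
  commands=[-0.006,0.023,-0.012,0.004,0.003,0.005,0,0,0,0,0,0,0,1,0,0,0,0,0,0,1,0,0,0,0,0,0,1,0,0,0,0,0,0,1,0,0,0,0,0,0,1],
  newtons=30,
)

```text
clock: 8.0
tool_pos: [0.6313, -0.0395, 0.0761]
eef_rot: [0.533, 0.538, -0.457, 0.466]
contact_force: [0.0, 0.2, -1.5]
opening: 0.609
```

```bash
python3 - <<'E'
from h import *
go(C(0,.15,.019),tool(RC[:,0],-RC[:,2]))
E
```

```text
t 8.0 pos [ 0.6313 -0.0395  0.0761] target [ 0.6289 -0.0375  0.0712] shift [-0.01   0.008 -0.02 ] turn [0.001 0.004 0.001] n 0.0 q [ 0.06  0.92  0.01  1.65 -0.28  0.6   0.32] F [ 0.   0.2 -1.5] op 0.609
```

```bash
cat >> h.py <<'E'
RT=np.array([.584,-.3613]); RTY=-.10
GT=np.array([.4412,-.2194]); GTY=np.arctan2(.4814-.499,-(-.0774+.355))  # placeholder sign fixed below
GTY=-np.arctan2(.4814-.499,-.0774+.355)
def jy(yaw): return (np.cos(yaw),np.sin(yaw),0)
E
python3 - <<'E'
from h import *
from plant import telemetry
print(Cinv(telemetry.get_state()["tool_pos"]),GTY)
go([*RT,.22],tool(jy(RTY)))
E
```

```text
[0.00238756 0.14873724 0.02415332] 0.06331583164269584
t 8.0 pos [ 0.6313 -0.0395  0.0761] target [ 0.584  -0.3613  0.22  ] shift [-0.189 -1.287  0.576] turn [-0.095  0.008 -0.073] n 1.3 q [ 0.06  0.92  0.01  1.65 -0.28  0.6   0.32] F [ 0.   0.2 -1.5] op 0.609
```

Call:
send_rows(
  commands=[0,-0.01,0.08,0,0,0,1,0,-0.01,0.16,0,0,0,1,0,0,0.2,0,0,0,1,0,0,0.1,0,0,0,1,0,0,0,0,0,0,1],
)

```text
clock: 8.5
tool_pos: [0.6288, -0.0447, 0.2137]
eef_rot: [0.532, 0.539, -0.458, 0.465]
contact_force: [-0.7, -0.7, -0.6]
opening: 0.608
```

```bash
python3 - <<'E'
from h import *
go([*RT,.20],tool(jy(RTY)))
E
```

```text
t 8.5 pos [ 0.6288 -0.0447  0.2137] target [ 0.584  -0.3613  0.2   ] shift [-0.179 -1.266 -0.055] turn [-0.095  0.005 -0.072] n 1.3 q [ 0.04  0.73  0.06  1.57 -0.25  0.87  0.27] F [-0.7 -0.7 -0.6] op 0.608
```

Call:
send_rows(
  commands=[-0.02,-0.16,0,-0.05,0,-0.03,1,-0.02,-0.18,0,-0.045,0,-0.03,1,-0.03,-0.18,0,0,0,-0.012,1,-0.03,-0.18,0,0,0,0,1,-0.03,-0.18,0,0,0,0,1,-0.03,-0.18,0,0,0,0,1,-0.02,-0.1,0,0,0,0,1,0,0,0,0,0,0,1],
)

```text
clock: 9.3
tool_pos: [0.5756, -0.3383, 0.2011]
eef_rot: [-0.521, -0.479, 0.525, -0.473]
contact_force: [-0.7, 1.1, -0.9]
opening: 0.609
```

```bash
python3 - <<'E'
from h import *
go([*RT,.031],tool(jy(RTY)))
E
```

```text
t 9.3 pos [ 0.5756 -0.3383  0.2011] target [ 0.584  -0.3613  0.031 ] shift [ 0.034 -0.092 -0.681] turn [-0.001 -0.006 -0.004] n 0.1 q [ 0.38  0.8   0.16  1.46 -0.14  0.9   0.49] F [-0.7  1.1 -0.9] op 0.609
```

Call:
send_rows(
  commands=[0.034,-0.092,-0.1,0,-0.006,-0.004,1,0,0,-0.18,0,0,0,1,0,0,-0.18,0,0,0,1,0,0,-0.1,0,0,0,1,0,0,0,0,0,0,1],
)

```text
clock: 9.8
tool_pos: [0.5841, -0.3538, 0.0507]
eef_rot: [0.526, 0.478, -0.522, 0.472]
contact_force: [-0.9, 1.5, -1.2]
opening: 0.617
```

```bash
python3 - <<'E'
from h import *
go([*RT,.031],tool(jy(RTY)))
E
```

```text
t 9.8 pos [ 0.5841 -0.3538  0.0507] target [ 0.584  -0.3613  0.031 ] shift [-0.001 -0.03  -0.079] turn [-0.007 -0.001 -0.002] n 0.1 q [ 0.42  1.01  0.11  1.49 -0.17  0.66  0.53] F [-0.9  1.5 -1.2] op 0.617
```

Call:
send_rows(
  commands=[0,-0.03,-0.04,-0.007,0,0,1,0,0,-0.04,0,0,0,1,0,0,-0.01,0,0,0,1],
)

```text
clock: 10.1
tool_pos: [0.5859, -0.3597, 0.0292]
eef_rot: [-0.523, -0.476, 0.523, -0.476]
contact_force: [-6.0, 4.3, 18.2]
opening: 0.607
```

```bash
python3 - <<'E'
from h import *
go([*RT,.030],tool(jy(RTY)))
E
```

```text
t 10.1 pos [ 0.5859 -0.3597  0.0292] target [ 0.584  -0.3613  0.03  ] shift [-0.008 -0.006  0.003] turn [ 0.    -0.    -0.004] n 0.0 q [ 0.43  1.04  0.12  1.49 -0.17  0.63  0.53] F [-6.   4.3 18.2] op 0.607
```

Call:
send_rows(
  commands=[0,0,0.006,0,0,0,1,0,0,0,0,0,0,0,0,0,0,0,0,0,0,0,0,0,0,0,0,0,0,0,0.06,0,0,0,0,0,0,0.2,0,0,0,0,0,0,0.2,0,0,0,0,0,0,0.2,0,0,0,0,0,0.1,0.1,0,0,0,0,0,0.2,0,0,0,0,0,0,0.2,0,0,0,0,0],
)

```text
clock: 11.2
tool_pos: [0.586, -0.2435, 0.2375]
eef_rot: [0.527, 0.465, -0.526, 0.479]
contact_force: [1.6, 0.5, -0.3]
opening: 1.002
```

```bash
cat > shot.py <<'E'
import sys
from h import *
from plant import cams
n=sys.argv[1];tag=sys.argv[2];x0,y0,w,hh=map(int,sys.argv[3:7])
d=cams.snapshot(n);k=min(800//w,600//hh)
cv2.imwrite(f"pics/{tag}.png",cv2.resize(d["image"][y0:y0+hh,x0:x0+w],None,fx=k,fy=k,interpolation=cv2.INTER_CUBIC))
E
python3 shot.py top q1 170 150 400 200; python3 shot.py scene q1s 180 120 260 195; python3 - <<'E'
from h import *
go(C(0,.227,.09),tool(RC[:,0],-RC[:,2]))
E
```

```text
t 11.3 pos [ 0.5879 -0.2342  0.2369] target [0.6279 0.028  0.1529] shift [ 0.16   1.049 -0.336] turn [0.099 0.005 0.071] n 1.3 q [ 0.21  0.7   0.18  1.57 -0.15  0.87  0.34] F [0.5 0.3 0.4] op 1.001
```

View pics/q1.png

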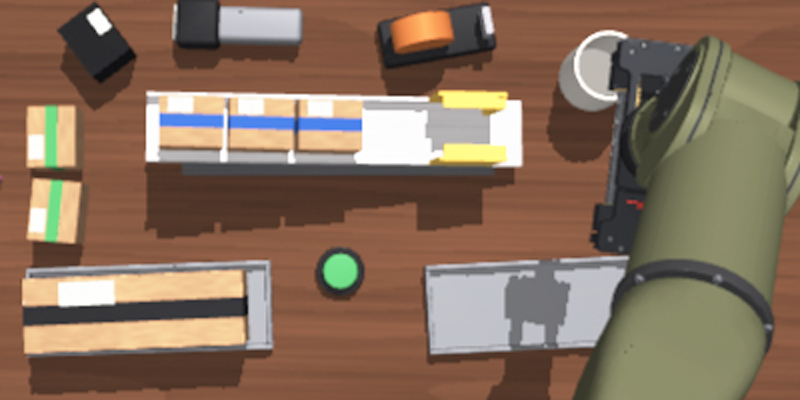

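View pics/q1s.png

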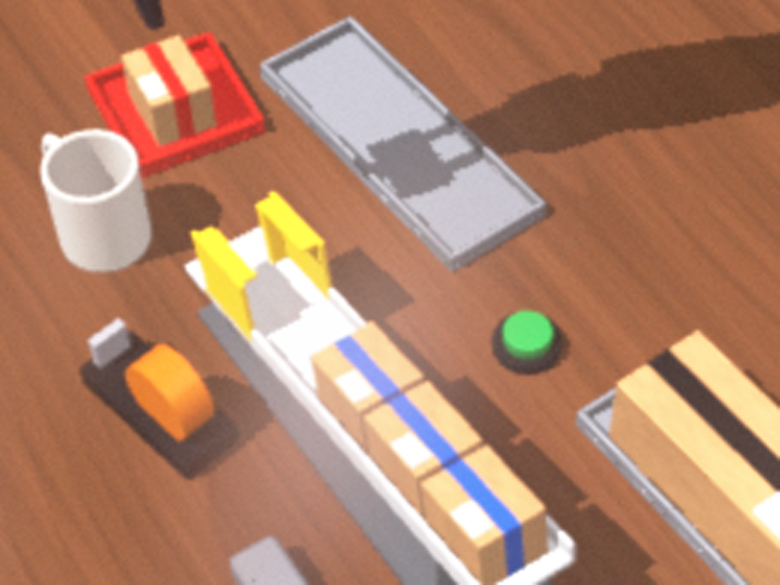

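Call:
send_rows(
  commands=[0.02,0.15,0,0.05,0,0.035,0,0.02,0.17,0,0.045,0,0.03,0,0.03,0.18,0,0,0,0,0,0.03,0.18,-0.05,0,0,0,0,0.03,0.18,-0.1,0,0,0,0,0.02,0.1,-0.1,0,0,0,0,0,0,0,0,0,0,0],
)

```text
clock: 12.0
tool_pos: [0.6273, 0.0103, 0.1829]
eef_rot: [0.538, 0.532, -0.455, 0.469]
contact_force: [-0.3, 0.2, 0.2]
opening: 1.0
```

```bash
python3 - <<'E'
from h import *
go(C(0.001,.2265,.07),tool(RC[:,0],-RC[:,2]))
go(C(0.001,.2265,.018),tool(RC[:,0],-RC[:,2]))
E
```

```text
t 12.0 pos [0.6273 0.0103 0.1829] target [0.6288 0.0305 0.1331] shift [ 0.006  0.081 -0.199] turn [0.003 0.013 0.006] n 0.1 q [-0.04  0.76  0.06  1.64 -0.27  0.75  0.2 ] F [-0.3  0.2  0.2] op 1.0
t 12.0 pos [0.6273 0.0103 0.1829] target [0.6287 0.0383 0.0816] shift [ 0.005  0.112 -0.405] turn [0.003 0.013 0.006] n 0.1 q [-0.04  0.76  0.06  1.64 -0.27  0.75  0.2 ] F [-0.3  0.2  0.2] op 1.0
```

Call:
send_rows(
  commands=[0.006,0.081,-0.05,0.003,0.013,0.006,0,0,0.005,-0.13,0,0,0,0,0,0.015,-0.13,0,0,0,0,0,0.01,-0.1,0,0,0,0,0,0,0,0,0,0,0],
)

```text
clock: 12.5
tool_pos: [0.634, 0.0288, 0.0857]
eef_rot: [0.535, 0.535, -0.457, 0.468]
contact_force: [-0.6, -0.6, 0.4]
opening: 1.0
```

```bash
python3 - <<'E'
from h import *
go(C(0.001,.2265,.018),tool(RC[:,0],-RC[:,2]))
E
```

```text
t 12.5 pos [0.634  0.0288 0.0857] target [0.6287 0.0383 0.0816] shift [-0.021  0.038 -0.016] turn [0.004 0.007 0.003] n 0.1 q [-0.06  0.9   0.02  1.67 -0.3   0.58  0.22] F [-0.6 -0.6  0.4] op 1.0
```

Call:
send_rows(
  commands=[-0.021,0.038,-0.018,0.004,0.007,0.003,0,-0.002,0.002,-0.006,0,0,0,0,0,0,0,0,0,0,1,0,0,0,0,0,0,1,0,0,0,0,0,0,1,0,0,0,0,0,0,1,0,0,0,0,0,0,1],
)

```text
clock: 13.2
tool_pos: [0.6324, 0.0348, 0.087]
eef_rot: [0.535, 0.536, -0.456, 0.467]
contact_force: [0.0, -0.2, -0.7]
opening: 0.611
```

```bash
python3 - <<'E'
from h import *
from plant import telemetry
print(Cinv(telemetry.get_state()["tool_pos"]))
go(C(0.001,.2265,.018),tool(RC[:,0],-RC[:,2]))
E
```

```text
[0.00468088 0.22382354 0.02384396]
t 13.2 pos [0.6324 0.0348 0.087 ] target [0.6287 0.0383 0.0816] shift [-0.015  0.014 -0.022] turn [0.001 0.007 0.003] n 0.1 q [-0.06  0.9   0.02  1.67 -0.3   0.58  0.21] F [ 0.  -0.2 -0.7] op 0.611
```

Call:
send_rows(
  commands=[0,-0.01,0.08,0,0,0,1,0,-0.01,0.16,0,0,0,1,0,0,0.18,0,0,0,1,-0.08,-0.12,0.02,-0.045,0,0.02,1,-0.1,-0.17,0,-0.05,0,0.01,1,-0.1,-0.17,0,0,0,0,1,-0.1,-0.17,0,0,0,0,1,-0.1,-0.17,0,0,0,0,1,-0.1,-0.17,0,0,0,0,1,-0.1,-0.17,0,0,0,0,1,-0.06,-0.1,0,0,0,0,1,0,0,0,0,0,0,1],
)

```text
clock: 14.4
tool_pos: [0.4388, -0.2855, 0.2006]
eef_rot: [0.483, 0.513, -0.483, 0.519]
contact_force: [-1.0, 0.5, -1.3]
opening: 0.607
```

```bash
cat >> h.py <<'E'
def G(y,z): 
    return [GT[0]-np.sin(GTY)*y,GT[1]+np.cos(GTY)*y,z]
E
python3 - <<'E'
from h import *
go(G(-.083,.05),tool(jy(GTY)))
E
```

```text
t 14.4 pos [ 0.4388 -0.2855  0.2006] target [ 0.4465 -0.3022  0.05  ] shift [ 0.031 -0.067 -0.603] turn [ 0.004  0.004 -0.002] n 0.1 q [ 0.43  0.61  0.09  1.93 -0.09  0.6   0.64] F [-1.   0.5 -1.3] op 0.607
```

Call:
send_rows(
  commands=[0.03,-0.067,-0.12,0.004,0.004,-0.002,1,0.01,-0.01,-0.18,0,0,0,1,0,0,-0.18,0,0,0,1,0,0,-0.1,0,0,0,1,0,0,0,0,0,0,1],
)

```text
clock: 14.9
tool_pos: [0.4533, -0.3047, 0.0527]
eef_rot: [0.486, 0.513, -0.482, 0.518]
contact_force: [-0.1, 0.4, -0.9]
opening: 0.612
```

```bash
python3 - <<'E'
from h import *
go(G(-.083,.031),tool(jy(GTY)))
E
```

```text
t 14.9 pos [ 0.4533 -0.3047  0.0527] target [ 0.4465 -0.3022  0.031 ] shift [-0.027  0.01  -0.087] turn [ 0.001  0.005 -0.   ] n 0.1 q [ 0.49  0.88  0.04  1.95 -0.11  0.31  0.68] F [-0.1  0.4 -0.9] op 0.612
```

Call:
send_rows(
  commands=[-0.027,0.01,-0.04,0,0.005,0,1,0,0,-0.035,0,0,0,1,0,0,-0.01,0,0,0,1,0,0,0,0,0,0,1],
)

```text
clock: 15.3
tool_pos: [0.4488, -0.3012, 0.0328]
eef_rot: [0.484, 0.515, -0.483, 0.518]
contact_force: [-0.3, 0.2, -1.2]
opening: 0.61
```

```bash
python3 - <<'E'
from h import *
go(G(-.083,.030),tool(jy(GTY)))
E
```

```text
t 15.3 pos [ 0.4488 -0.3012  0.0328] target [ 0.4465 -0.3022  0.03  ] shift [-0.009 -0.004 -0.011] turn [ 0.002  0.003 -0.002] n 0.0 q [ 0.48  0.91  0.04  1.96 -0.11  0.26  0.68] F [-0.3  0.2 -1.2] op 0.61
```

Call:
send_rows(
  commands=[-0.005,0,-0.01,0,0.003,0,1,0,0,-0.008,0,0,0,1,0,0,0,0,0,0,0,0,0,0,0,0,0,0,0,0,0,0,0,0,0,0,0,0.08,0,0,0,0,0,0,0.18,0,0,0,0,0,0,0.2,0,0,0,0,0,0,0.2,0,0,0,0,0.03,0.15,0.08,0,0,0,0,0.06,0.19,0,0,0,0,0],
)

```text
clock: 16.4
tool_pos: [0.4685, -0.2231, 0.2222]
eef_rot: [0.486, 0.509, -0.489, 0.516]
contact_force: [1.4, 0.1, -0.7]
opening: 0.998
```

```bash
python3 shot.py top q2 170 150 400 200; python3 - <<'E'
from h import *
go(C(0.001,.2995,.09),tool(RC[:,0],-RC[:,2]))
E
```

```text
t 16.45 pos [ 0.4723 -0.2113  0.221 ] target [0.6278 0.0997 0.1637] shift [ 0.622  1.244 -0.229] turn [ 0.096  0.007 -0.031] n 1.1 q [ 0.26  0.57  0.12  1.92 -0.11  0.65  0.51] F [1.5 6.3 0.1] op 1.002
```

View pics/q2.png

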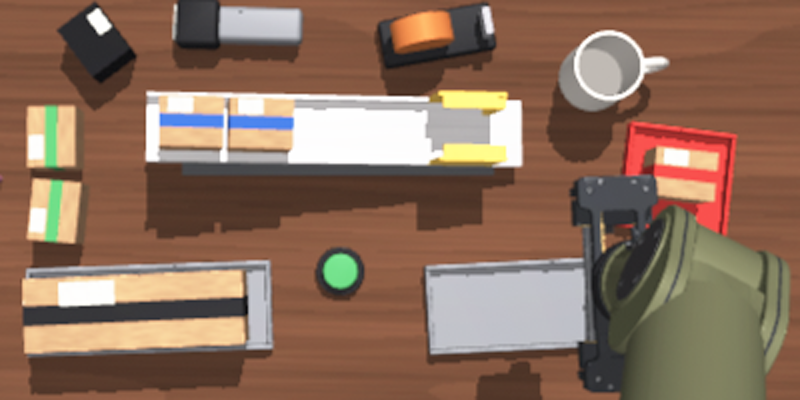

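Call:
send_rows(
  commands=[0.089,0.175,0,0.05,0,-0.02,0,0.089,0.175,0,0.045,0,-0.01,0,0.089,0.175,0,0,0,0,0,0.089,0.175,0,0,0,0,0,0.089,0.175,0,0,0,0,0,0.089,0.175,-0.05,0,0,0,0,0.06,0.15,-0.08,0,0,0,0,0,0,0,0,0,0,0],
)

```text
clock: 17.25
tool_pos: [0.6186, 0.0938, 0.1892]
eef_rot: [0.535, 0.54, -0.452, 0.467]
contact_force: [-0.3, 1.0, 0.4]
opening: 1.0
```

```bash
python3 - <<'E'
from h import *
go(C(0.001,.2995,.07),tool(RC[:,0],-RC[:,2]))
go(C(0.001,.2995,.018),tool(RC[:,0],-RC[:,2]))
E
```

```text
t 17.25 pos [0.6186 0.0938 0.1892] target [0.6277 0.1027 0.144 ] shift [ 0.037  0.036 -0.181] turn [-0.004  0.008 -0.002] n 0.1 q [-0.17  0.74  0.05  1.65 -0.28  0.74  0.09] F [-0.3  1.   0.4] op 1.0
t 17.25 pos [0.6186 0.0938 0.1892] target [0.6276 0.1104 0.0926] shift [ 0.036  0.067 -0.386] turn [-0.004  0.008 -0.002] n 0.1 q [-0.17  0.74  0.05  1.65 -0.28  0.74  0.09] F [-0.3  1.   0.4] op 1.0
```

Call:
send_rows(
  commands=[0.036,0.045,-0.03,-0.004,0.008,-0.002,0,-0.01,0.01,-0.12,0,0,0,0,-0.01,0.02,-0.12,0,0,0,0,0,0.015,-0.1,0,0,0,0,0,0,-0.01,0,0,0,0],
)

```text
clock: 17.75
tool_pos: [0.6222, 0.116, 0.0914]
eef_rot: [0.531, 0.541, -0.457, 0.466]
contact_force: [-0.5, 0.2, -0.6]
opening: 0.998
```

```bash
python3 - <<'E'
from h import *
go(C(0.001,.2995,.018),tool(RC[:,0],-RC[:,2]))
E
```

```text
t 17.75 pos [0.6222 0.116  0.0914] target [0.6276 0.1104 0.0926] shift [ 0.022 -0.022  0.005] turn [ 0.001  0.    -0.002] n 0.0 q [-0.2   0.89  0.03  1.68 -0.31  0.57  0.1 ] F [-0.5  0.2 -0.6] op 0.998
```

Call:
send_rows(
  commands=[0.022,-0.022,0.005,0,0,-0.002,0,0,0,0,0,0,0,0,0,0,0,0,0,0,1,0,0,0,0,0,0,1,0,0,0,0,0,0,1,0,0,0,0,0,0,1,0,0,0,0,0,0,1],
)

```text
clock: 18.45
tool_pos: [0.631, 0.1068, 0.098]
eef_rot: [0.534, 0.537, -0.457, 0.466]
contact_force: [-0.5, 0.0, -1.8]
opening: 0.607
```

```bash
python3 - <<'E'
from h import *
from plant import telemetry
print(Cinv(telemetry.get_state()["tool_pos"]))
go(G(0,.2),tool(jy(GTY)))
E
```

```text
[0.00432781 0.2966352  0.02390287]
t 18.45 pos [0.631  0.1068 0.098 ] target [ 0.4412 -0.2194  0.2   ] shift [-0.759 -1.305  0.408] turn [-0.094  0.001  0.032] n 1.0 q [-0.18  0.88  0.03  1.66 -0.31  0.59  0.1 ] F [-0.5  0.  -1.8] op 0.607
```

Call:
send_rows(
  commands=[0,-0.01,0.08,0,0,0,1,0,-0.01,0.16,0,0,0,1,0,0,0.16,0,0,0,1,-0.08,-0.12,0.02,-0.045,0,0.02,1,-0.1,-0.17,0,-0.05,0,0.01,1,-0.1,-0.17,0,0,0,0,1,-0.1,-0.17,0,0,0,0,1,-0.1,-0.17,0,0,0,0,1,-0.1,-0.17,0,0,0,0,1,-0.1,-0.17,0,0,0,0,1,-0.06,-0.1,0,0,0,0,1,0,0,0,0,0,0,1],
)

```text
clock: 19.65
tool_pos: [0.4364, -0.2118, 0.2062]
eef_rot: [0.481, 0.515, -0.483, 0.519]
contact_force: [-0.0, -0.1, -0.7]
opening: 0.607
```

```bash
python3 - <<'E'
from h import *
go(G(-.003,.05),tool(jy(GTY)))
E
```

```text
t 19.65 pos [ 0.4364 -0.2118  0.2062] target [ 0.4414 -0.2224  0.05  ] shift [ 0.02  -0.042 -0.625] turn [ 0.003  0.001 -0.004] n 0.1 q [ 0.29  0.56  0.1   2.03 -0.09  0.55  0.52] F [-0.  -0.1 -0.7] op 0.607
```

Call:
send_rows(
  commands=[0.015,-0.042,-0.12,0.003,0,-0.004,1,0,0,-0.18,0,0,0,1,0,0,-0.18,0,0,0,1,0,0,-0.11,0,0,0,1,0,0,0,0,0,0,1],
)

```text
clock: 20.15
tool_pos: [0.4456, -0.2216, 0.0559]
eef_rot: [0.487, 0.512, -0.481, 0.519]
contact_force: [-0.5, 0.1, -1.0]
opening: 0.612
```

```bash
python3 - <<'E'
from h import *
go(G(-.003,.03),tool(jy(GTY)))
E
```

```text
t 20.15 pos [ 0.4456 -0.2216  0.0559] target [ 0.4414 -0.2224  0.03  ] shift [-0.017 -0.003 -0.104] turn [ 0.001  0.008 -0.   ] n 0.1 q [ 0.35  0.85  0.03  2.09 -0.13  0.19  0.56] F [-0.5  0.1 -1. ] op 0.612
```

Call:
send_rows(
  commands=[-0.014,0,-0.045,0,0.008,0,1,0,0,-0.04,0,0,0,1,0,0,-0.012,0,0,0,1,0,0,-0.005,0,0,0,1],
)

```text
clock: 20.55
tool_pos: [0.4451, -0.2208, 0.0316]
eef_rot: [0.484, 0.514, -0.483, 0.518]
contact_force: [-0.6, -0.4, -0.8]
opening: 0.61
```

```bash
python3 - <<'E'
from h import *
go(G(-.003,.030),tool(jy(GTY)))
E
```

```text
t 20.55 pos [ 0.4451 -0.2208  0.0316] target [ 0.4414 -0.2224  0.03  ] shift [-0.015 -0.007 -0.006] turn [ 0.002  0.003 -0.002] n 0.0 q [ 0.35  0.9   0.03  2.09 -0.13  0.15  0.56] F [-0.6 -0.4 -0.8] op 0.61
```

Call:
send_rows(
  commands=[0,0,-0.01,0,0.003,0,1,0,0,0,0,0,0,0,0,0,0,0,0,0,0,0,0,0,0,0,0,0,0,0,0.08,0,0,0,0,0,0,0.18,0,0,0,0,0,0,0.2,0,0,0,0,0,0,0.2,0,0,0,0,0.09,0.15,0.06,0,0,0,0,0.09,0.175,0,0.05,0,-0.02,0,0.09,0.175,0,0.045,0,-0.01,0],
)

```text
clock: 21.65
tool_pos: [0.5107, -0.0998, 0.2201]
eef_rot: [0.536, 0.534, -0.459, 0.466]
contact_force: [0.4, 0.2, -0.5]
opening: 0.998
```

```bash
python3 shot.py top q3 170 150 400 200; python3 - <<'E'
from h import *
go(C(0.001,.374,.09),tool(RC[:,0],-RC[:,2]))
E
```

```text
t 21.7 pos [ 0.5148 -0.0923  0.2201] target [0.6266 0.1733 0.1749] shift [ 0.447  1.063 -0.181] turn [-0.003  0.008  0.002] n 0.1 q [ 0.17  0.6   0.02  1.88 -0.26  0.7   0.4 ] F [3.4 3.1 0.5] op 0.997
```

View pics/q3.png

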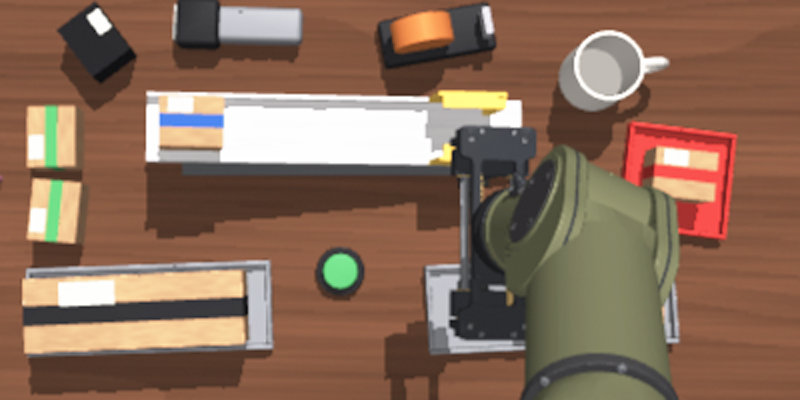

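Call:
send_rows(
  commands=[0.075,0.175,0,0,0.008,0,0,0.075,0.175,0,0,0,0,0,0.075,0.175,0,0,0,0,0,0.075,0.175,0,0,0,0,0,0.075,0.175,-0.04,0,0,0,0,0.06,0.15,-0.04,0,0,0,0,0,0,0,0,0,0,0],
)

```text
clock: 22.4
tool_pos: [0.6218, 0.1666, 0.2004]
eef_rot: [0.535, 0.539, -0.457, 0.463]
contact_force: [-0.4, 0.3, -0.5]
opening: 1.001
```

```bash
python3 - <<'E'
from h import *
go(C(0.001,.374,.07),tool(RC[:,0],-RC[:,2]))
E
```

```text
t 22.4 pos [0.6218 0.1666 0.2004] target [0.6266 0.1763 0.1551] shift [ 0.019  0.039 -0.181] turn [-0.002  0.001  0.004] n 0.0 q [-0.3   0.75  0.08  1.59 -0.29  0.79 -0.03] F [-0.4  0.3 -0.5] op 1.001
```

Call:
send_rows(
  commands=[0.02,0.04,-0.03,-0.002,0.001,0.004,0,-0.005,0.005,-0.12,0,0,0,0,-0.005,0.013,-0.12,0,0,0,0,0,0.012,-0.1,0,0,0,0,0,0,-0.016,0,0,0,0],
)

```text
clock: 22.9
tool_pos: [0.6252, 0.1823, 0.101]
eef_rot: [0.532, 0.539, -0.458, 0.466]
contact_force: [-1.6, 0.7, 0.6]
opening: 1.002
```

```bash
python3 - <<'E'
from h import *
go(C(0.001,.374,.018),tool(RC[:,0],-RC[:,2]))
E
```

```text
t 22.9 pos [0.6252 0.1823 0.101 ] target [0.6265 0.1841 0.1037] shift [0.005 0.007 0.011] turn [0.002 0.002 0.   ] n 0.0 q [-0.31  0.89  0.05  1.63 -0.32  0.6  -0.01] F [-1.6  0.7  0.6] op 1.002
```

Call:
send_rows(
  commands=[0.004,0.006,0.006,0,0,0,0,0,0,0,0,0,0,1,0,0,0,0,0,0,1,0,0,0,0,0,0,1,0,0,0,0,0,0,1,0,0,0,0,0,0,1],
)

```text
clock: 23.5
tool_pos: [0.629, 0.1813, 0.107]
eef_rot: [0.535, 0.536, -0.457, 0.467]
contact_force: [0.9, 0.7, -1.3]
opening: 0.606
```

```bash
python3 - <<'E'
from h import *
from plant import telemetry
print(Cinv(telemetry.get_state()["tool_pos"]))
go(G(.075,.2),tool(jy(GTY)))
E
```

```text
[0.00350023 0.37168924 0.02165357]
t 23.5 pos [0.629  0.1813 0.107 ] target [ 0.4365 -0.1446  0.2   ] shift [-0.77  -1.303  0.372] turn [-0.094  0.002  0.033] n 1.0 q [-0.31  0.88  0.05  1.63 -0.31  0.61 -0.01] F [ 0.9  0.7 -1.3] op 0.606
```

Call:
send_rows(
  commands=[0,-0.01,0.08,0,0,0,1,0,-0.01,0.16,0,0,0,1,0,0,0.14,0,0,0,1,-0.08,-0.12,0.02,-0.045,0,0.02,1,-0.1,-0.17,0,-0.05,0,0.01,1,-0.1,-0.17,0,0,0,0,1,-0.1,-0.17,0,0,0,0,1,-0.1,-0.17,0,0,0,0,1,-0.1,-0.17,0,0,0,0,1,-0.1,-0.17,0,0,0,0,1,-0.05,-0.1,0,0,0,0,1,0,0,0,0,0,0,1],
)

```text
clock: 24.7
tool_pos: [0.437, -0.1388, 0.2114]
eef_rot: [0.483, 0.513, -0.483, 0.519]
contact_force: [0.6, -0.0, -2.5]
opening: 0.611
```

```bash
python3 - <<'E'
from h import *
p=np.array(G(.075,.05))+[.008,0,0]
go(p,tool(jy(GTY)))
from plant import cams
t=cams.snapshot("top");i=t["image"];cv2.imwrite("pics/q4.png",cv2.resize(i[250:350,340:540],None,fx=4,fy=4,interpolation=cv2.INTER_CUBIC))
t=cams.snapshot("scene");i=t["image"];cv2.imwrite("pics/q4s.png",cv2.resize(i[120:270,200:400],None,fx=4,fy=4,interpolation=cv2.INTER_CUBIC))
E
```

```text
t 24.7 pos [ 0.437  -0.1388  0.2114] target [ 0.4445 -0.1446  0.05  ] shift [ 0.03  -0.023 -0.646] turn [ 0.004  0.004 -0.002] n 0.1 q [ 0.13  0.53  0.12  2.1  -0.11  0.52  0.39] F [ 0.6 -0.  -2.5] op 0.611
```

View pics/q4s.png

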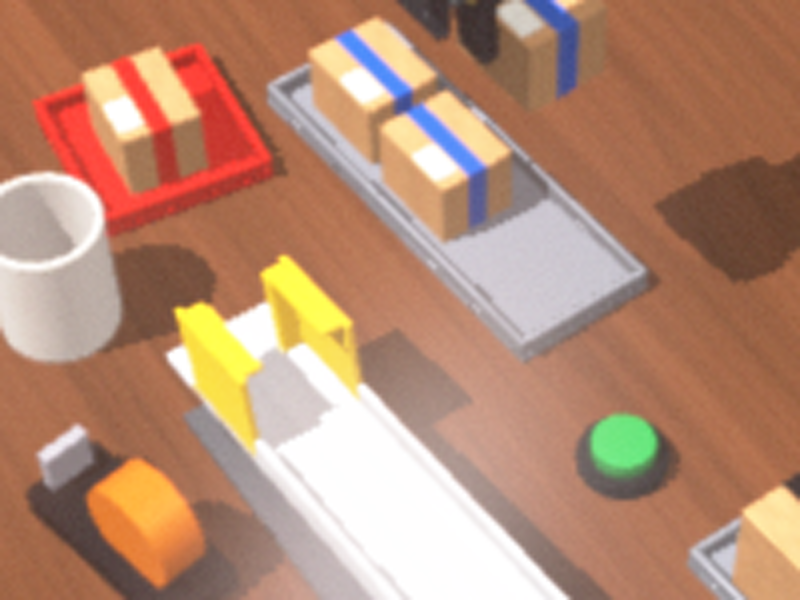

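Call:
send_rows(
  commands=[0.03,-0.02,-0.12,0.004,0.004,-0.002,1,0,0,-0.18,0,0,0,1,0,0,-0.18,0,0,0,1,0,0,-0.12,0,0,0,1,0,0,0,0,0,0,1],
)

```text
clock: 25.3
tool_pos: [0.4575, -0.132, 0.0579]
eef_rot: [0.485, 0.517, -0.473, 0.523]
contact_force: [-0.4, 0.8, -0.6]
opening: 0.612
```

```bash
python3 - <<'E'
from h import *
p=np.array(G(.075,.028))+[.008,0,0]
go(p,tool(jy(GTY)))
E
```

```text
t 25.3 pos [ 0.4575 -0.132   0.0579] target [ 0.4445 -0.1446  0.028 ] shift [-0.052 -0.05  -0.12 ] turn [-0.004  0.011 -0.012] n 0.2 q [ 0.18  0.84  0.02  2.16 -0.16  0.13  0.43] F [-0.4  0.8 -0.6] op 0.612
```

Call:
send_rows(
  commands=[-0.03,-0.05,0,-0.004,0.008,-0.012,1,0,0,-0.04,0,0,0,1,0,0,-0.04,0,0,0,1,0,0,-0.02,0,0,0,1],
)

```text
clock: 25.7
tool_pos: [0.4523, -0.1443, 0.036]
eef_rot: [0.485, 0.513, -0.482, 0.519]
contact_force: [-4.6, -1.0, -0.9]
opening: 0.613
```

```bash
python3 - <<'E'
from h import *
p=np.array(G(.075,.028))+[.008,0,0]
go(p,tool(jy(GTY)))
E
```

```text
t 25.7 pos [ 0.4523 -0.1443  0.036 ] target [ 0.4445 -0.1446  0.028 ] shift [-0.032 -0.001 -0.032] turn [ 0.001  0.006 -0.001] n 0.1 q [ 0.2   0.88  0.02  2.16 -0.16  0.09  0.43] F [-4.6 -1.  -0.9] op 0.613
```

Call:
send_rows(
  commands=[-0.025,0,-0.015,0,0,0,1,0,0,-0.02,0,0,0,1,0,0,-0.005,0,0,0,1],
)

```text
clock: 26.0
tool_pos: [0.4468, -0.1447, 0.0265]
eef_rot: [0.486, 0.512, -0.481, 0.52]
contact_force: [1.0, 0.6, 6.5]
opening: 0.61
```

```bash
python3 - <<'E'
from h import *
p=np.array(G(.075,.028))+[.008,0,0]
go(p,tool(jy(GTY)))
E
```

```text
t 26.0 pos [ 0.4468 -0.1447  0.0265] target [ 0.4445 -0.1446  0.028 ] shift [-0.009  0.     0.006] turn [ 0.002  0.008 -0.001] n 0.1 q [ 0.21  0.9   0.01  2.18 -0.16  0.05  0.44] F [1.  0.6 6.5] op 0.61
```

Call:
send_rows(
  commands=[0,0,0.004,0,0,0,0,0,0,0,0,0,0,0,0,0,0,0,0,0,0,0,0,0.06,0,0,0,0,0,0,0.18,0,0,0,0,0,0,0.2,0,0,0,0,0,0,0.2,0,0,0,0,0,0.1,0.15,0,0,0.05,0,0.05,0.18,0,0,0,0.095,0,0.05,0.18,0,0,0,0.095,0,0.05,0.18,0,0,0,0.095,0,0.05,0.15,0,0,0,0.095,0],
)

```text
clock: 27.2
tool_pos: [0.4979, 0.0531, 0.2356]
eef_rot: [0.289, 0.64, -0.28, 0.654]
contact_force: [-0.1, -0.4, 0.0]
opening: 0.996
```

```bash
python3 - <<'E'
from h import *
from plant import cams
go([.6167,.347,.1],tool([0,1,0]))
t=cams.snapshot("top");i=t["image"];cv2.imwrite("pics/q5.png",cv2.resize(i[150:350,160:560],None,fx=2,fy=2,interpolation=cv2.INTER_CUBIC))
cv2.imwrite("top5.png",i)
for c,a,rect in blobs(mask(t,*COL["green"])): print(c,a,onz(t,*c,.05),rect)
E
```

```text
t 27.2 pos [0.4979 0.0531 0.2356] target [0.6167 0.347  0.1   ] shift [ 0.475  1.176 -0.543] turn [-0.008  0.013  0.527] n 5.5 q [-0.18  0.52 -0.03  1.96  0.03  0.63  0.52] F [-0.1 -0.4  0. ] op 0.996
[195.41129032 218.84677419] 124 [0.61661886 0.34711704 0.05      ] ((195.0, 218.5), (29.0, 4.0), 90.0)
[196.61538462 254.88461538] 130 [0.53551314 0.34150564 0.05      ] ((196.5989990234375, 255.00991821289062), (4.3781633377075195, 28.557567596435547), 5.710593223571777)
```

View pics/q5.png

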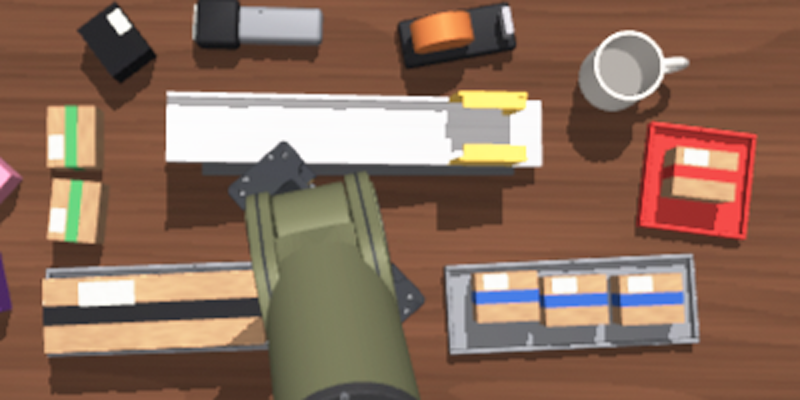

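```bash
python3 - <<'E'
from h import *
import pickle
np.set_printoptions(precision=4,suppress=True)
D=pickle.load(open("D.pkl","rb"));t=D["top"]
t5=dict(t);t5["image"]=cv2.imread("top5.png")
ta=lambda x,y:(170+(x+.5)/4-.5,180+(y+.5)/4-.5);q=lambda x,y:(160+(x+.5)/2-.5,150+(y+.5)/2-.5)
for n,P in[("g1",[(53,91),(151,91),(153,215),(53,215)]),("g2",[(67,238),(163,245),(152,367),(54,357)])]:
    W=np.array([onz(t,*ta(*p),.05)[:2] for p in P]);print(n,W,W.mean(0),np.linalg.norm(np.diff(W,axis=0),axis=1), "longdir",np.arctan2(*(W[0]-W[3])[::-1]),np.arctan2(*(W[1]-W[2])[::-1]))
def fr(p,o,y):
    c,s=np.cos(y),np.sin(y);d=np.array(p[:2])-o;return np.array([c*d[0]+s*d[1],-s*d[0]+c*d[1]])
for P in [[(475,271),(538,271),(540,324),(475,324)],[(543,277),(608,277),(609,325),(543,327)],[(619,273),(684,272),(685,322),(620,324)]]:
    print("blue",fr(np.mean([onz(t,*q(*p),.055) for p in P],0),GT,GTY))
print("red",fr(np.mean([onz(t,*q(*p),.055) for p in[(678,147),(740,153),(734,202),(672,196)]],0),RT,RTY))
m=mask(t5,(8,60,120),(20,200,255));
for c,a,rect in blobs(m,300): print(c,a,rect)
E
python3 - <<'E'
import cv2
i=cv2.imread('top5.png');cv2.imwrite('pics/q6.png',cv2.resize(i[200:340,370:550],None,fx=4,fy=4,interpolation=cv2.INTER_CUBIC))
cv2.imwrite('pics/q7.png',cv2.resize(i[190:290,120:270],None,fx=5,fy=5,interpolation=cv2.INTER_CUBIC))
E
```

```text
g1 [[0.6535 0.3769]
 [0.6544 0.3213]
 [0.5843 0.3178]
 [0.5833 0.3743]] [0.6189 0.3476] [0.0556 0.0702 0.0565] longdir 0.03741261676693689 0.05015808688544926
g2 [[0.5705 0.3659]
 [0.5675 0.3116]
 [0.4991 0.3155]
 [0.5037 0.3707]] [0.5352 0.3409] [0.0544 0.0685 0.0555] longdir -0.07241548717678534 -0.05657207098165899
blue [0.0115 0.0768]
blue [0.0039 0.0019]
blue [ 0.0043 -0.0814]
red [0.003  0.0016]
[315.4702 120.7692] 62930 ((327.5342102050781, 101.45741271972656), (626.1597290039062, 199.7412872314453), 0.9151902794837952)
[308.9315 186.7806] 2101 ((295.1720275878906, 184.66378784179688), (27.999732971191406, 135.00836181640625), 88.59136962890625)
[503.0541 344.9724] 40234 ((494.5, 319.0), (254.0, 289.0), 90.0)
[129.2716 336.9787] 48131 ((145.7460174560547, 341.2066650390625), (289.6772155761719, 281.14031982421875), 1.1017061471939087)
[232.5741 246.0835] 3426 ((241.51724243164062, 240.9993896484375), (80.95189666748047, 84.36365509033203), 88.02507019042969)
[582.4104 226.5439] 4249 ((562.548095703125, 228.31565856933594), (154.13710021972656, 41.954307556152344), 1.6365771293640137)
[511.0611 244.3151] 311 ((511.10064697265625, 244.39418029785156), (31.48871612548828, 9.873085021972656), 6.709836959838867)
[481.109  466.4766] 1284 ((506.34698486328125, 467.2354736328125), (229.21176147460938, 10.198158264160156), 2.0700302124023438)
[473.3266 477.1665] 787 ((488.99993896484375, 476.0), (5.999999046325684, 193.99996948242188), 90.0)
```

View pics/q6.png

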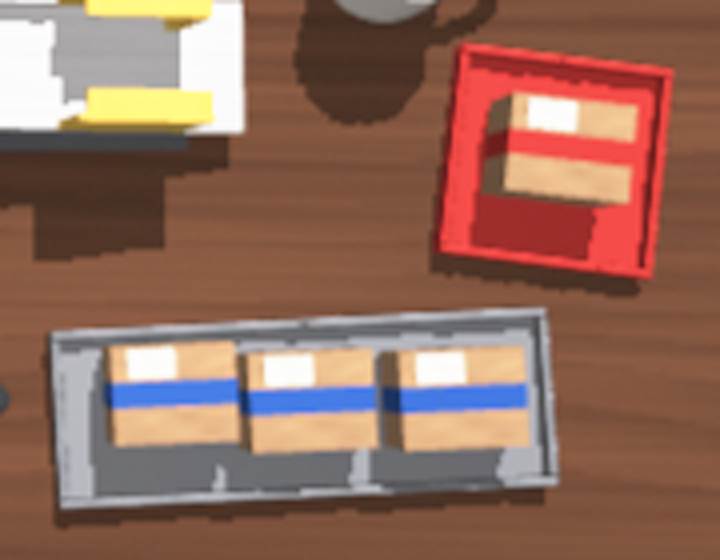

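View pics/q7.png

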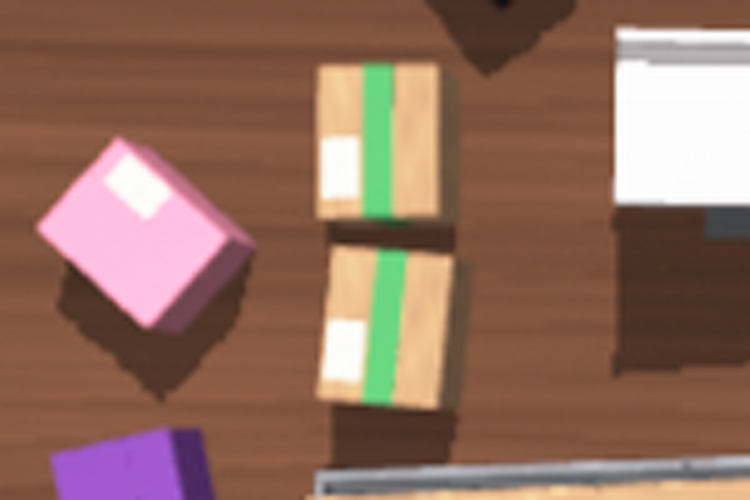

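Call:
send_rows(
  commands=[0.05,0.18,0,0,0,0.09,0,0.06,0.18,0,0,0,0.09,0,0.07,0.18,0,0,0,0.09,0,0.07,0.18,0,0,0,0.09,0,0.07,0.18,0,0,0,0.09,0,0.07,0.17,0,0,0,0.07,0,0.05,0.08,0,0,0,0,0,0,0,-0.1,0,0,0,0,0,0,0,0,0,0,0],
)

```text
clock: 28.15
tool_pos: [0.6077, 0.3528, 0.2098]
eef_rot: [0.002, 0.703, 0.016, 0.711]
contact_force: [-1.7, -0.4, 0.1]
opening: 0.998
```

```bash
python3 - <<'E'
from h import *
go([.6189,.3476,.08],tool([-.02,1,0]))
E
```

```text
t 28.15 pos [0.6077 0.3528 0.2098] target [0.6189 0.3476 0.08  ] shift [ 0.045 -0.021 -0.519] turn [-0.016  0.007  0.   ] n 0.2 q [-0.46  0.82 -0.25  1.35  0.2   0.97  0.84] F [-1.7 -0.4  0.1] op 0.998
```

Call:
send_rows(
  commands=[0.045,-0.021,-0.1,-0.016,0.007,0,0,0,0,-0.15,0,0,0,0,0,0,-0.15,0,0,0,0,0,0,-0.1,0,0,0,0,0,0,0,0,0,0,0],
)

```text
clock: 28.65
tool_pos: [0.6214, 0.3442, 0.0867]
eef_rot: [-0.005, 0.705, 0.005, 0.709]
contact_force: [-0.8, 0.4, 0.5]
opening: 1.003
```

```bash
python3 shot.py top g1 120 170 160 120; python3 - <<'E'
from h import *
go([.6189,.3476,.020],tool([-.02,1,0]))
E
```

```text
t 28.7 pos [0.6226 0.3448 0.0887] target [0.6189 0.3476 0.02  ] shift [-0.015  0.011 -0.275] turn [-0.001  0.005  0.004] n 0.1 q [-0.47  0.98 -0.21  1.38  0.25  0.79  0.82] F [ 0.1  0.3 -0.2] op 0.998
```

View pics/g1.png

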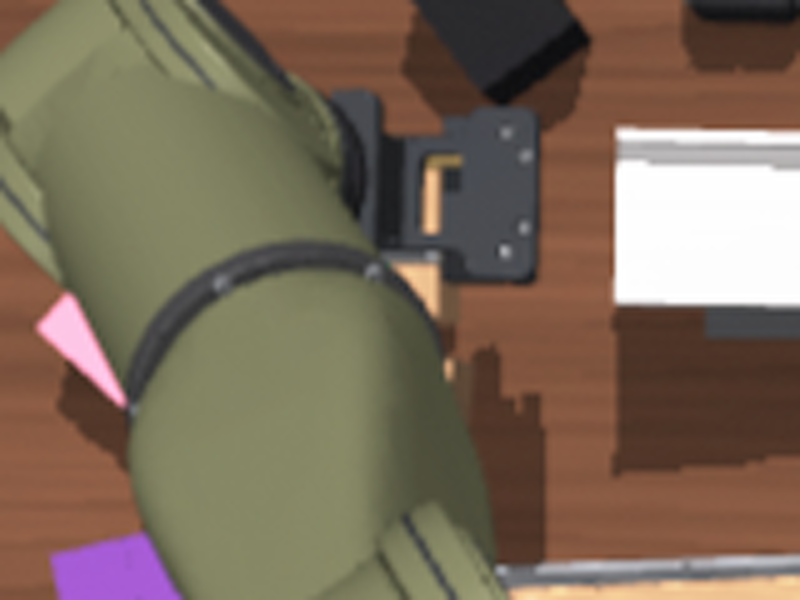

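Over the first green carton at the expected place. I'll descend and grip.

Call:
send_rows(
  commands=[-0.015,0.011,-0.09,0,0.005,0.004,0,-0.005,0,-0.09,0,0,0,0,0,0,-0.07,0,0,0,0,0,0,-0.01,0,0,0,0],
)

```text
clock: 29.1
tool_pos: [0.6239, 0.3491, 0.0326]
eef_rot: [-0.003, 0.702, 0.009, 0.712]
contact_force: [-0.8, 0.3, 0.1]
opening: 0.999
```

```bash
python3 - <<'E'
from h import *
go([.6189,.3476,.020],tool([-.02,1,0]))
E
```

```text
t 29.1 pos [0.6239 0.3491 0.0326] target [0.6189 0.3476 0.02  ] shift [-0.02  -0.006 -0.05 ] turn [-0.005  0.008  0.002] n 0.1 q [-0.48  1.06 -0.2   1.4   0.27  0.7   0.81] F [-0.8  0.3  0.1] op 0.999
```

Call:
send_rows(
  commands=[-0.02,-0.006,-0.05,-0.005,0.008,0.002,0,0,0,-0.01,0,0,0,0,0,0,0,0,0,0,1,0,0,0,0,0,0,1,0,0,0,0,0,0,1,0,0,0,0,0,0,1,0,0,0,0,0,0,1],
)

```text
clock: 29.8
tool_pos: [0.6216, 0.3489, 0.0216]
eef_rot: [-0.006, 0.705, 0.008, 0.709]
contact_force: [0.8, -0.3, -1.1]
opening: 0.613
```

```bash
python3 - <<'E'
from h import *
go([.6189,.3476,.020],tool([-.02,1,0]))
E
```

```text
t 29.8 pos [0.6216 0.3489 0.0216] target [0.6189 0.3476 0.02  ] shift [-0.011 -0.005 -0.006] turn [-0.002  0.004  0.   ] n 0.0 q [-0.48  1.07 -0.19  1.39  0.27  0.69  0.81] F [ 0.8 -0.3 -1.1] op 0.613
```

Call:
send_rows(
  commands=[0,0,0.08,0,0,0,1,0,0,0.16,0,0,0,1,0,0,0.2,0,0,0,1,0,0,0.2,0,0,0,1,0,0,0.15,0,0,0,1,0,0,0,0,0,0,1],
)

```text
clock: 30.4
tool_pos: [0.6183, 0.347, 0.2304]
eef_rot: [-0.006, 0.706, 0.008, 0.708]
contact_force: [-0.1, -0.5, -1.7]
opening: 0.609
```

```bash
python3 - <<'E'
from h import *
go(C(0,.34,.12),tool(RC[:,0],-RC[:,2]))
E
```

```text
t 30.4 pos [0.6183 0.347  0.2304] target [0.6262 0.1352 0.1995] shift [ 0.032 -0.847 -0.124] turn [ 0.074  0.08  -1.001] n 10.6 q [-0.46  0.82 -0.24  1.29  0.2   1.05  0.86] F [-0.1 -0.5 -1.7] op 0.609
```

Call:
send_rows(
  commands=[0.003,-0.04,0,0.007,0.0075,-0.093,1,0.003,-0.08,0,0.007,0.0075,-0.093,1,0.003,-0.08,0,0.007,0.0075,-0.093,1,0.003,-0.08,0,0.007,0.0075,-0.093,1,0.003,-0.08,0,0.007,0.0075,-0.093,1,0.003,-0.08,0,0.007,0.0075,-0.093,1,0.003,-0.08,0,0.007,0.0075,-0.093,1,0.003,-0.08,0,0.007,0.0075,-0.093,1,0.003,-0.08,0,0.007,0.0075,-0.093,1,0.003,-0.08,0,0.007,0.0075,-0.093,1,0,-0.08,0,0.007,0.0075,-0.07,1,0,0,0,0,0,0,1],
)

```text
clock: 31.6
tool_pos: [0.6168, 0.1286, 0.2336]
eef_rot: [0.543, 0.533, -0.467, 0.451]
contact_force: [0.7, -0.0, -3.0]
opening: 0.61
```

```bash
python3 - <<'E'
from h import *
go(C(0,.34,.08),tool(RC[:,0],-RC[:,2]))
E
```

```text
t 31.6 pos [0.6168 0.1286 0.2336] target [0.6261 0.1412 0.1599] shift [ 0.037  0.05  -0.295] turn [-0.004 -0.005  0.026] n 0.3 q [-0.24  0.69  0.07  1.59 -0.27  0.85 -0.03] F [ 0.7 -0.  -3. ] op 0.61
```

Call:
send_rows(
  commands=[0.037,0.05,-0.05,-0.004,-0.005,0.026,1,0,0,-0.12,0,0,0,1,0,0,-0.12,0,0,0,1,0,0,0,0,0,0,1],
)

```text
clock: 32.0
tool_pos: [0.6266, 0.1507, 0.1583]
eef_rot: [0.528, 0.546, -0.45, 0.469]
contact_force: [-1.0, -0.2, -1.2]
opening: 0.612
```

```bash
python3 - <<'E'
from h import *
go(C(0.00,.34,.045),tool(RC[:,0],-RC[:,2]))
E
python3 shot.py scene g2s 280 180 140 105;python3 shot.py top g2 220 170 160 120;
```

```text
t 32.0 pos [0.6266 0.1507 0.1583] target [0.6261 0.1464 0.1253] shift [-0.002 -0.017 -0.132] turn [-0.004  0.002 -0.013] n 0.1 q [-0.25  0.8   0.03  1.62 -0.27  0.71  0.01] F [-1.  -0.2 -1.2] op 0.612
```

View pics/g2s.png

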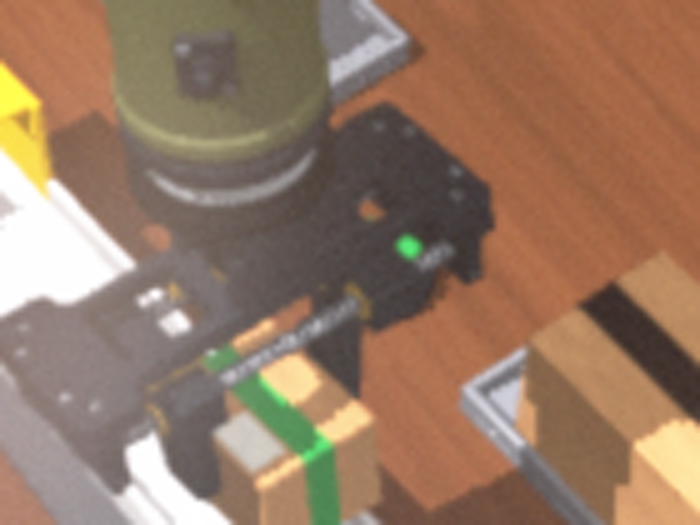

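View pics/g2.png

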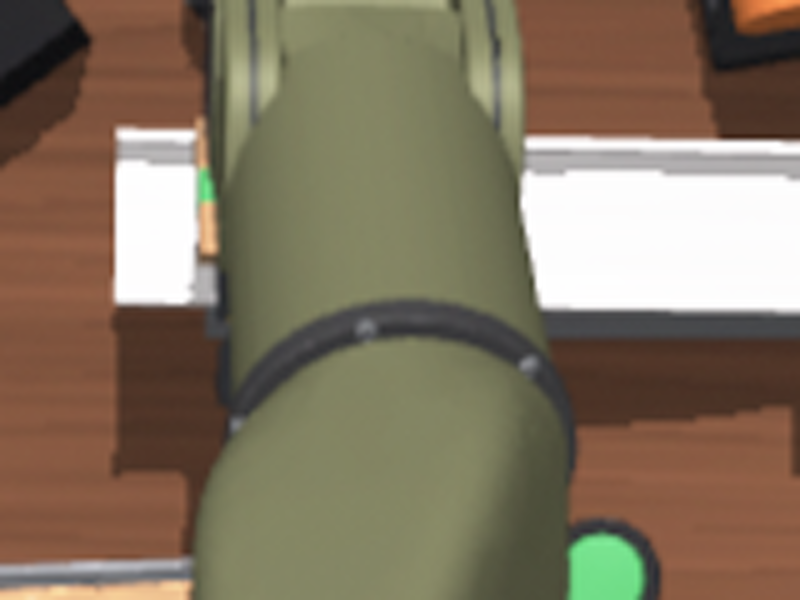

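Call:
send_rows(
  commands=[0.008,-0.015,-0.06,-0.004,0.002,-0.013,1,0,0,-0.06,0,0,0,1,0,0,0,0,0,0,1],
)

```text
clock: 32.4
tool_pos: [0.6339, 0.1487, 0.1332]
eef_rot: [0.535, 0.538, -0.453, 0.468]
contact_force: [0.4, -0.2, -2.6]
opening: 0.613
```

```bash
python3 - <<'E'
from h import *
from plant import telemetry
print(Cinv(telemetry.get_state()["tool_pos"]))
go(C(0.003,.34,.0225),tool(RC[:,0],-RC[:,2]))
E
```

```text
[0.00791985 0.34327294 0.05250009]
t 32.4 pos [0.6339 0.1487 0.1332] target [0.629  0.1498 0.1031] shift [-0.02   0.005 -0.121] turn [-0.001  0.008 -0.   ] n 0.1 q [-0.24  0.84  0.03  1.62 -0.28  0.65  0.01] F [ 0.4 -0.2 -2.6] op 0.613
```

Call:
send_rows(
  commands=[-0.02,0.003,-0.04,-0.001,0.008,0,1,-0.004,0,-0.04,0,0,0,1,0,0,0,0,0,0,1],
)

```text
clock: 32.7
tool_pos: [0.6278, 0.1493, 0.112]
eef_rot: [0.532, 0.54, -0.457, 0.465]
contact_force: [0.0, -0.0, -2.1]
opening: 0.613
```

```bash
python3 - <<'E'
from h import *
from plant import telemetry
print(Cinv(telemetry.get_state()["tool_pos"]))
go(C(0.003,.34,.0225),tool(RC[:,0],-RC[:,2]))
E
```

```text
[0.00175697 0.34079497 0.03140848]
t 32.7 pos [0.6278 0.1493 0.112 ] target [0.629  0.1498 0.1031] shift [ 0.005  0.002 -0.036] turn [-0.  0. -0.] n 0.0 q [-0.24  0.87  0.02  1.64 -0.28  0.62  0.02] F [ 0.  -0.  -2.1] op 0.613
```

Call:
send_rows(
  commands=[0.004,0.002,-0.02,0,0,0,1,0,0,-0.02,0,0,0,1,0,0,-0.004,0,0,0,1],
)

```text
clock: 33.0
tool_pos: [0.6295, 0.15, 0.1017]
eef_rot: [0.533, 0.54, -0.457, 0.465]
contact_force: [-5.0, -1.2, 11.2]
opening: 0.606
```

```bash
python3 - <<'E'
from h import *
from plant import telemetry
print(Cinv(telemetry.get_state()["tool_pos"]))
go(C(0.003,.34,.0225),tool(RC[:,0],-RC[:,2]))
E
```

```text
[0.00350509 0.33991884 0.02111843]
t 33.0 pos [0.6295 0.15   0.1017] target [0.629  0.1498 0.1031] shift [-0.002 -0.001  0.006] turn [-0.001  0.001 -0.   ] n 0.0 q [-0.24  0.88  0.02  1.64 -0.29  0.61  0.02] F [-5.  -1.2 11.2] op 0.606
```

Call:
send_rows(
  commands=[0,0,0.005,0,0,0,0,0,0,0,0,0,0,0,0,0,0,0,0,0,0,0,-0.01,0.06,0,0,0,0,0,-0.02,0.16,0,0,0,0,0,0,0.2,0,0,0,0,-0.05,0,0.15,0,0,0.05,0,-0.1,0,0,0,0,0.095,0,-0.1,0,0,0,0,0.095,0,-0.1,0,0,0,0,0.095,0,0,0,0,0,0,0.095,0],
)

```text
clock: 34.1
tool_pos: [0.5413, 0.1396, 0.2603]
eef_rot: [0.323, 0.684, -0.271, 0.595]
contact_force: [1.0, -0.1, -0.3]
opening: 1.0
```

```bash
python3 - <<'E'
from h import *
from plant import cams
go([.5352,.3409,.1],tool([.065,1,0]))
t=cams.snapshot("top");i=t["image"];cv2.imwrite("pics/g3.png",cv2.resize(i[180:300,150:310],None,fx=5,fy=5,interpolation=cv2.INTER_CUBIC))
for c,a,rect in blobs(mask(t,*COL["green"])): print(c,a,onz(t,*c,.05),rect)
E
```

```text
t 34.1 pos [0.5413 0.1396 0.2603] target [0.5352 0.3409 0.1   ] shift [-0.025  0.805 -0.641] turn [-0.051 -0.08   0.511] n 5.5 q [-0.18  0.6  -0.13  1.69 -0.09  0.9   0.47] F [ 1.  -0.1 -0.3] op 1.0
[196.61538462 254.88461538] 130 [0.53551314 0.34150564 0.05      ] ((196.5989990234375, 255.00991821289062), (4.3781633377075195, 28.557567596435547), 5.710593223571777)
[344.53164557 284.50632911] 79 [0.47560514 0.00935632 0.05      ] ((345.0500183105469, 284.6499938964844), (13.914020538330078, 6.640782833099365), 71.56504821777344)
```

View pics/g3.png

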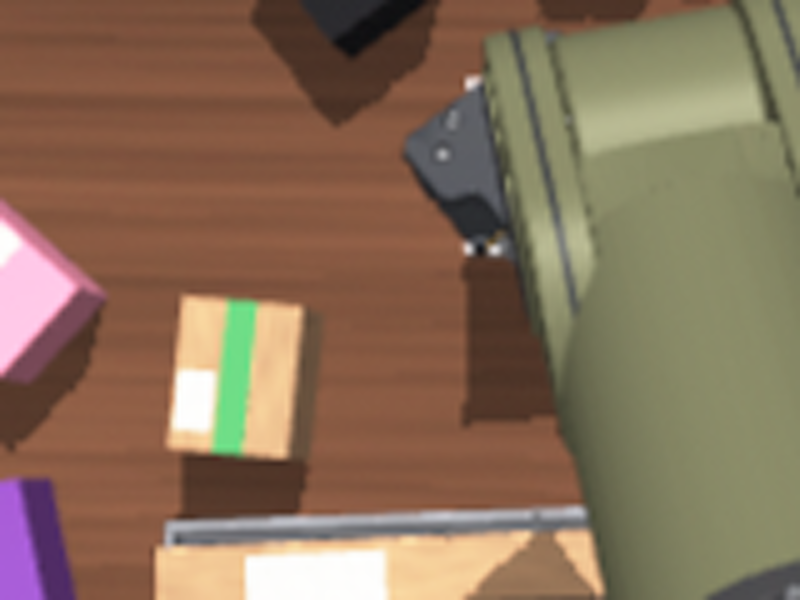

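Call:
send_rows(
  commands=[0,0.1,0,-0.01,-0.014,0.09,0,0,0.14,0,-0.01,-0.014,0.09,0,0,0.14,0,-0.01,-0.014,0.09,0,0,0.14,0,-0.01,-0.014,0.09,0,-0.01,0.14,0,-0.01,-0.014,0.09,0,-0.01,0.13,0,0,-0.01,0.06,0,0,0,-0.1,0,0,0,0,0,0,-0.15,0,0,0,0,0,0,0,0,0,0,0],
)

```text
clock: 35.05
tool_pos: [0.544, 0.3434, 0.2059]
eef_rot: [0.03, 0.697, -0.019, 0.717]
contact_force: [-1.1, -0.1, -0.5]
opening: 0.997
```

```bash
python3 - <<'E'
from h import *
go([.5352,.3409,.08],tool([.065,1,0]))
E
```

```text
t 35.05 pos [0.544  0.3434 0.2059] target [0.5352 0.3409 0.08  ] shift [-0.035 -0.01  -0.504] turn [-0.01   0.018  0.003] n 0.2 q [-0.51  0.74 -0.23  1.57  0.22  0.82  0.67] F [-1.1 -0.1 -0.5] op 0.997
```

Call:
send_rows(
  commands=[-0.035,-0.01,-0.1,-0.01,0.018,0.003,0,-0.005,0,-0.18,0,0,0,0,-0.005,0,-0.18,0,0,0,0,0,0,-0.1,0,0,0,0,0,0,0,0,0,0,0],
)

```text
clock: 35.55
tool_pos: [0.5411, 0.3417, 0.0723]
eef_rot: [0.03, 0.701, -0.026, 0.712]
contact_force: [0.1, -0.1, -0.3]
opening: 0.997
```

```bash
python3 - <<'E'
from h import *
go([.537,.3415,.020],tool([.065,1,0]))
E
```

```text
t 35.55 pos [0.5411 0.3417 0.0723] target [0.537  0.3415 0.02  ] shift [-0.016 -0.001 -0.209] turn [-0.003  0.01   0.01 ] n 0.2 q [-0.54  0.92 -0.18  1.65  0.27  0.58  0.61] F [ 0.1 -0.1 -0.3] op 0.997
```

Call:
send_rows(
  commands=[-0.016,0,-0.09,-0.003,0.01,0.01,0,-0.01,0,-0.08,0,0,0,0,0,0,-0.04,0,0.004,0,0,0,0,0,0,0,0,0],
)

```text
clock: 35.95
tool_pos: [0.5427, 0.3437, 0.0283]
eef_rot: [0.028, 0.704, -0.023, 0.709]
contact_force: [-0.3, -0.7, 1.0]
opening: 1.001
```

```bash
python3 - <<'E'
from h import *
go([.537,.3415,.020],tool([.065,1,0]))
E
```

```text
t 35.95 pos [0.5427 0.3437 0.0283] target [0.537  0.3415 0.02  ] shift [-0.023 -0.009 -0.033] turn [-0.004  0.004  0.005] n 0.1 q [-0.54  0.99 -0.17  1.64  0.29  0.52  0.61] F [-0.3 -0.7  1. ] op 1.001
```

Call:
send_rows(
  commands=[-0.023,-0.009,-0.035,-0.004,0.004,0.005,0,0,0,-0.006,0,0,0,0,0,0,0,0,0,0,1,0,0,0,0,0,0,1,0,0,0,0,0,0,1,0,0,0,0,0,0,1,0,0,0,0,0,0,1],
)

```text
clock: 36.65
tool_pos: [0.5401, 0.3428, 0.023]
eef_rot: [0.025, 0.704, -0.022, 0.709]
contact_force: [0.8, -0.5, -1.3]
opening: 0.611
```

```bash
python3 - <<'E'
from h import *
go([.537,.3415,.020],tool([.065,1,0]))
E
```

```text
t 36.65 pos [0.5401 0.3428 0.023 ] target [0.537  0.3415 0.02  ] shift [-0.013 -0.005 -0.012] turn [-0.002  0.004  0.001] n 0.1 q [-0.55  1.   -0.17  1.65  0.29  0.51  0.61] F [ 0.8 -0.5 -1.3] op 0.611
```

Call:
send_rows(
  commands=[0,0,0.08,0,0,0,1,0,0,0.16,0,0,0,1,0,0,0.2,0,0,0,1,0,0,0.2,0,0,0,1,0,0,0.2,0,0,0,1,0,0,0.05,0,0,0,1],
)

```text
clock: 37.25
tool_pos: [0.5347, 0.339, 0.2469]
eef_rot: [0.022, 0.708, -0.025, 0.705]
contact_force: [0.8, 0.9, -2.1]
opening: 0.618
```

```bash
python3 - <<'E'
from h import *
go(C(.003,.238,.16),tool(RC[:,0],-RC[:,2]))
E
```

```text
t 37.25 pos [0.5347 0.339  0.2469] target [0.6309 0.0284 0.2238] shift [ 0.385 -1.242 -0.092] turn [ 0.076  0.068 -0.947] n 10.0 q [-0.5   0.7  -0.25  1.52  0.2   0.95  0.69] F [ 0.8  0.9 -2.1] op 0.618
```

Call:
send_rows(
  commands=[0.02,-0.06,0,0.007,0.006,-0.09,1,0.035,-0.115,0,0.007,0.006,-0.09,1,0.035,-0.115,0,0.007,0.006,-0.09,1,0.035,-0.115,0,0.007,0.006,-0.09,1,0.035,-0.115,0,0.007,0.006,-0.09,1,0.035,-0.115,0,0.007,0.006,-0.09,1,0.035,-0.115,0,0.007,0.006,-0.09,1,0.035,-0.115,0,0.007,0.006,-0.09,1,0.035,-0.115,0,0.007,0.006,-0.09,1,0.035,-0.115,0,0.007,0.006,-0.09,1,0.03,-0.1,0,0.006,0.006,-0.047,1,0,0,0,0,0,0,1],
)

```text
clock: 38.45
tool_pos: [0.622, 0.0295, 0.2471]
eef_rot: [0.546, 0.524, -0.473, 0.451]
contact_force: [-0.2, -0.1, -2.1]
opening: 0.607
```

```bash
python3 - <<'E'
from h import *
from plant import cams
go(C(.003,.238,.08),tool(RC[:,0],-RC[:,2]))
t=cams.snapshot("top");i=t["image"];cv2.imwrite("pics/g5.png",cv2.resize(i[180:300,220:380],None,fx=5,fy=5,interpolation=cv2.INTER_CUBIC))
E
python3 shot.py scene g5s 240 160 200 150
```

```text
t 38.45 pos [0.622  0.0295 0.2471] target [0.6307 0.0404 0.1447] shift [ 0.035  0.044 -0.41 ] turn [ 0.002 -0.002  0.037] n 0.4 q [-0.08  0.68  0.06  1.58 -0.24  0.89  0.08] F [-0.2 -0.1 -2.1] op 0.607
```

View pics/g5s.png

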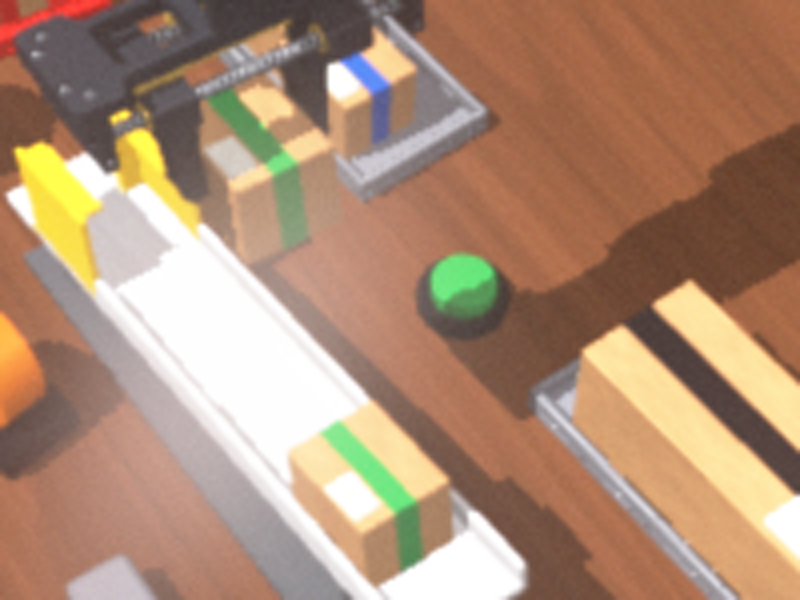

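View pics/g5.png

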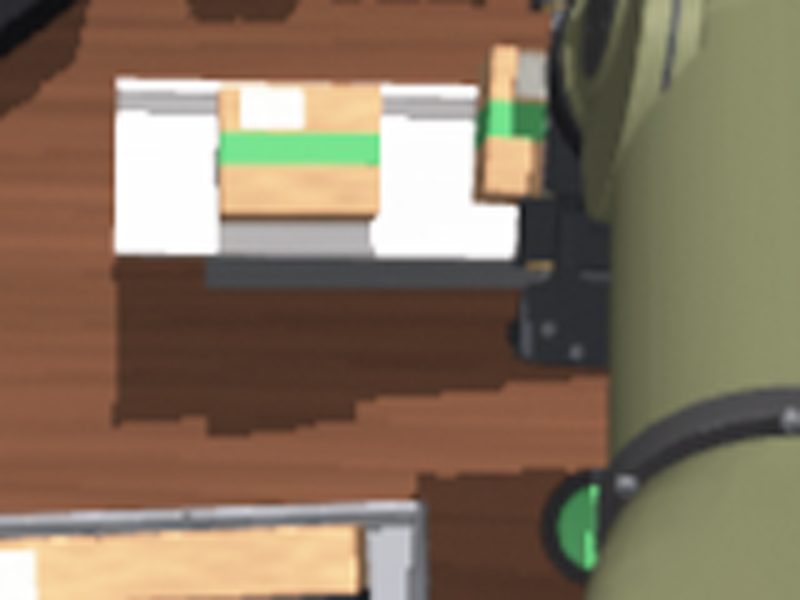

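Call:
send_rows(
  commands=[0.035,0.03,-0.05,0.002,-0.002,0.037,1,0,0,-0.15,0,0,0,1,0,0,-0.15,0,0,0,1,0,0,-0.06,0,0,0,1,0,0,0,0,0,0,1],
)

```text
clock: 39.05
tool_pos: [0.6281, 0.0552, 0.1424]
eef_rot: [0.527, 0.55, -0.447, 0.468]
contact_force: [-0.9, 0.4, -1.2]
opening: 0.614
```

```bash
python3 - <<'E'
from h import *
from plant import telemetry
print(Cinv(telemetry.get_state()["tool_pos"]))
go(C(.003,.238,.045),tool(RC[:,0],-RC[:,2]))
E
```

```text
[0.00066359 0.252321   0.07556976]
t 39.05 pos [0.6281 0.0552 0.1424] target [0.6306 0.0456 0.1101] shift [ 0.01  -0.038 -0.129] turn [-0.008  0.    -0.018] n 0.2 q [-0.08  0.82 -0.    1.64 -0.25  0.69  0.16] F [-0.9  0.4 -1.2] op 0.614
```

Call:
send_rows(
  commands=[0.01,-0.038,-0.04,-0.008,0,-0.018,1,0,0,-0.06,0,0,0,1,0,0,-0.03,0,0,0,1,0,0,0,0,0,0,1],
)

```text
clock: 39.45
tool_pos: [0.6318, 0.0483, 0.1097]
eef_rot: [0.532, 0.54, -0.456, 0.466]
contact_force: [0.3, -0.8, -2.7]
opening: 0.614
```

```bash
python3 - <<'E'
from h import *
from plant import telemetry
print(Cinv(telemetry.get_state()["tool_pos"]))
go(C(.003,.238,.0235),tool(RC[:,0],-RC[:,2]))
E
```

```text
[0.00420279 0.24059576 0.04420336]
t 39.45 pos [0.6318 0.0483 0.1097] target [0.6306 0.0488 0.0888] shift [-0.005  0.002 -0.083] turn [-0.001  0.002 -0.001] n 0.0 q [-0.07  0.87  0.    1.65 -0.26  0.63  0.16] F [ 0.3 -0.8 -2.7] op 0.614
```

Call:
send_rows(
  commands=[-0.005,0.001,-0.03,0,0.002,0,1,-0.003,0,-0.03,0,0,0,1,0,0,-0.01,0,0,0,1,0,0,-0.01,0,0,0,1],
)

```text
clock: 39.85
tool_pos: [0.6307, 0.0486, 0.0894]
eef_rot: [0.533, 0.54, -0.456, 0.466]
contact_force: [0.6, 0.7, -1.4]
opening: 0.612
```

```bash
python3 - <<'E'
from h import *
from plant import telemetry
print(Cinv(telemetry.get_state()["tool_pos"]))
go(C(.003,.238,.0235),tool(RC[:,0],-RC[:,2]))
E
```

```text
[0.00318523 0.23782656 0.02412582]
t 39.85 pos [0.6307 0.0486 0.0894] target [0.6306 0.0488 0.0888] shift [-0.001  0.001 -0.002] turn [-0.001  0.002 -0.001] n 0.0 q [-0.07  0.89 -0.01  1.66 -0.26  0.59  0.17] F [ 0.6  0.7 -1.4] op 0.612
```

Down a touch to contact, then release and retreat toward the button side.

Call:
send_rows(
  commands=[0,0,-0.008,0,0,0,1,0,0,-0.004,0,0,0,1,0,0,0,0,0,0,0,0,0,0,0,0,0,0,0,0,0,0,0,0,0,0,-0.01,0.06,0,0,0,0,0,-0.02,0.16,0,0,0,0,0,0,0.2,0,0,0,0,-0.1,-0.05,0.15,-0.05,0,0,0,-0.2,-0.1,0,-0.045,0,0,1,-0.2,-0.1,0,0,0,0,1,-0.15,-0.1,0,0,0,0,1],
)

```text
clock: 41.05
tool_pos: [0.4762, -0.0431, 0.2423]
eef_rot: [0.5, 0.501, -0.489, 0.51]
contact_force: [-0.0, -0.4, 0.1]
opening: 0.75
```

```bash
python3 - <<'E'
from h import *
from plant import cams
go([.4725,.0195,.06],tool(jy(0)))
t=cams.snapshot("top");i=t["image"];cv2.imwrite("top8.png",i)
cv2.imwrite("pics/g8.png",cv2.resize(i[185:335,170:370],None,fx=4,fy=4,interpolation=cv2.INTER_CUBIC))
cv2.imwrite("pics/g9.png",cv2.resize(i[185:335,360:560],None,fx=4,fy=4,interpolation=cv2.INTER_CUBIC))
E
python3 shot.py scene g8s 190 110 260 195
```

```text
t 41.05 pos [ 0.4762 -0.0431  0.2423] target [0.4725 0.0195 0.06  ] shift [-0.015  0.251 -0.729] turn [-0.001  0.012 -0.014] n 0.2 q [-0.1   0.49  0.14  2.02 -0.11  0.62  0.14] F [-0.  -0.4  0.1] op 0.75
```

View pics/g8.png

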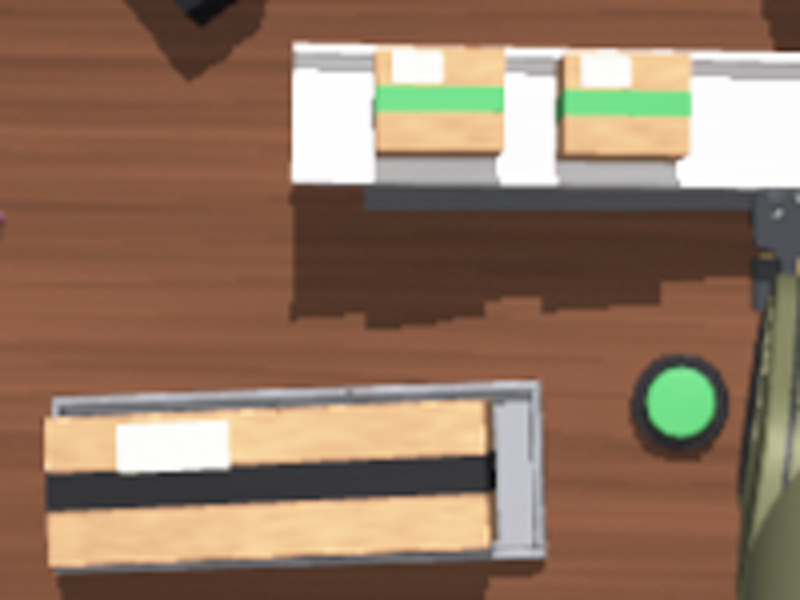

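View pics/g9.png

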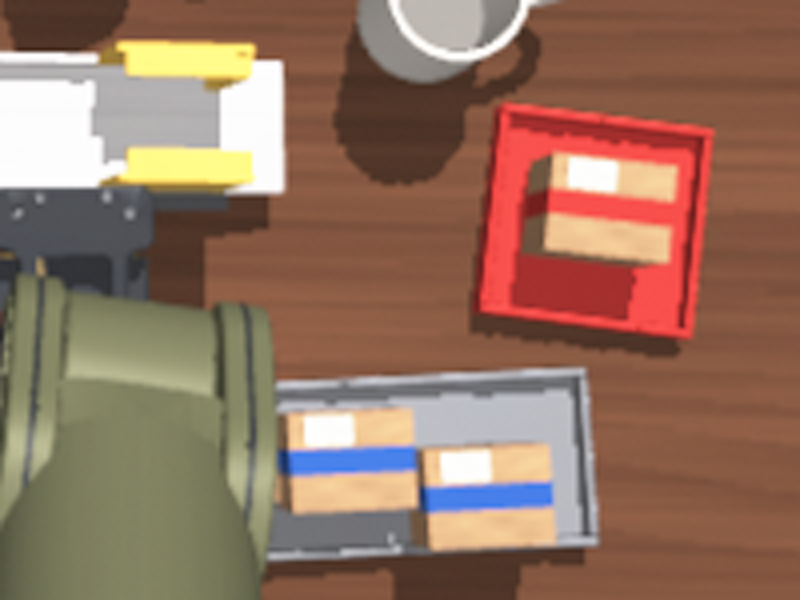

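View pics/g8s.png

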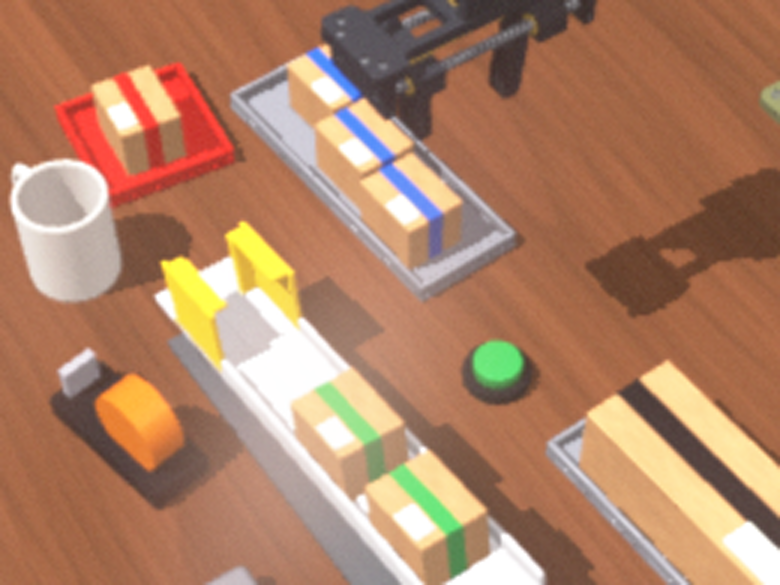

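```bash
python3 - <<'E'
from h import *
import pickle
np.set_printoptions(precision=4,suppress=True)
t=pickle.load(open("D.pkl","rb"))["top"]
q=lambda x,y:(360+(x+.5)/4-.5,185+(y+.5)/4-.5);qa=lambda x,y:(170+(x+.5)/4-.5,185+(y+.5)/4-.5)
def fr(p,o,y):
    c,s=np.cos(y),np.sin(y);d=np.array(p[:2])-o;return np.array([c*d[0]+s*d[1],-s*d[0]+c*d[1]])
for P in[[(424,448),(551,443),(556,546),(428,550)],[(287,412),(412,408),(418,507),(292,513)]]:
    W=np.array([onz(t,*q(*p),.055)[:2] for p in P]);print("blue",fr(W.mean(0),GT,GTY),np.linalg.norm(np.diff(W,axis=0),axis=1))
print("red",fr(np.mean([onz(t,*q(*p),.055) for p in[(553,153),(678,164),(671,265),(545,253)]],0),RT,RTY))
for P in[[(376,48),(503,48),(503,152),(375,154)],[(562,55),(691,55),(689,156),(561,158)]]:
    print("green",np.mean([onc(t,*qa(*p),.05) for p in P],0))
E
```

```text
blue [-0.0175 -0.0719] [0.0693 0.056  0.0696]
blue [0.0058 0.0017] [0.0685 0.0541 0.0688]
red [0.0034 0.002 ]
green [0.0043 0.3444 0.05  ]
green [0.0032 0.2452 0.05  ]
```

The blue carton at the far end was knocked about 20 mm sideways; it now measures x=-17.5 mm in the tray, with the limit at ±30 mm. I need to check that it lies flat.

Call:
send_rows(
  commands=[0,0.1,0,0,0.012,-0.014,1,-0.005,0.14,-0.05,0,0,0,1,0,0.01,-0.12,0,0,0,1,0,0,-0.15,0,0,0,1,0,0,0,0,0,0,1],
)

```text
clock: 41.65
tool_pos: [0.4762, 0.0183, 0.1661]
eef_rot: [0.506, 0.495, -0.5, 0.498]
contact_force: [-0.3, -1.4, 0.3]
opening: 0.207
```

```bash
python3 - <<'E'
from h import *
go([.4725,.0195,.06],tool(jy(0)))
E
python3 shot.py scene b1s 240 100 130 97; python3 shot.py top b1 370 260 150 80
```

```text
t 41.65 pos [0.4762 0.0183 0.1661] target [0.4725 0.0195 0.06  ] shift [-0.015  0.005 -0.424] turn [-0.002  0.005  0.009] n 0.1 q [-0.2   0.62  0.11  2.09 -0.16  0.42  0.02] F [-0.3 -1.4  0.3] op 0.207
```

View pics/b1s.png

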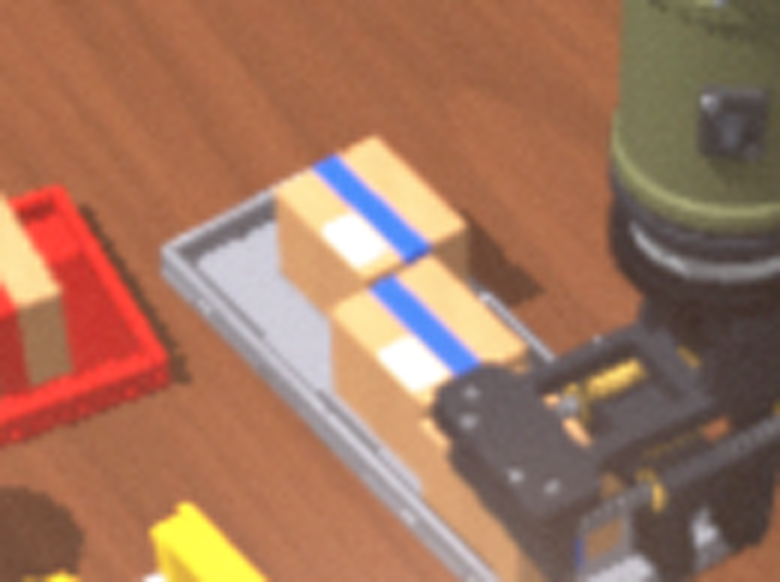

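View pics/b1.png

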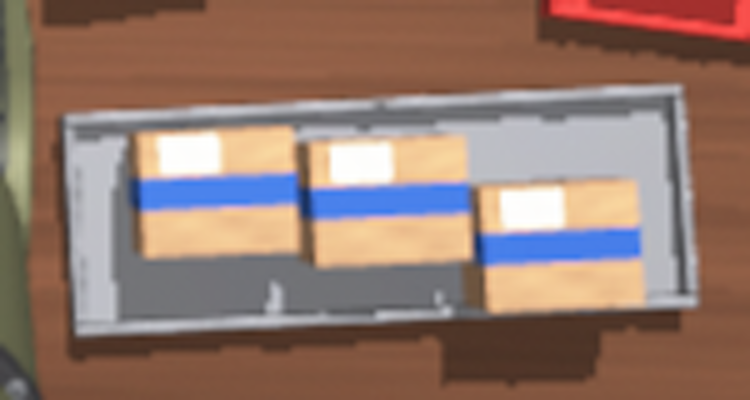

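```bash
python3 - <<'E'
from h import *
import pickle
np.set_printoptions(precision=4,suppress=True)
D=pickle.load(open("D.pkl","rb"));t,s=D["top"],D["scene"]
T=lambda x,y:(370+(x+.5)/5-.5,260+(y+.5)/5-.5);S=lambda x,y:(240+(x+.5)/6-.5,100+(y+.5)/6-.5)
for a,b in[((639,180),(280,190)),((643,303),(373,137)),((488,311),(467,228)),((640,243),(328,160)),((478,248),(418,258))]: print(tri(t,T(*a),s,S(*b)))
print("middle carton"); 
for a,b in[((470,200),(383,283)),((467,137),(332,315)),((468,265),(433,258))]: print(tri(t,T(*a),s,S(*b)))
E
```

```text
(array([ 0.4564, -0.3254,  0.0528]), np.float64(0.0032413948787507747))
(array([ 0.4046, -0.3276,  0.0548]), np.float64(0.0009985499985210309))
(array([ 0.3992, -0.2606,  0.052 ]), np.float64(0.00011403546276788208))
(array([ 0.43  , -0.3255,  0.0563]), np.float64(0.0006568754917753964))
(array([ 0.4268, -0.2562,  0.0528]), np.float64(0.0005855090297348319))
middle carton
(array([ 0.4474, -0.2526,  0.0525]), np.float64(0.00027111635777199525))
(array([ 0.4744, -0.2515,  0.0495]), np.float64(0.0015138135736818918))
(array([ 0.4201, -0.2528,  0.0519]), np.float64(0.0027723464502453607))
```

The far blue carton's top corners triangulate to z≈0.053, so it lies flat on the tray floor, and its centre is well inside the limits. Now the button, with a slight tool tilt to keep joint 6 off its limit.

Call:
send_rows(
  commands=[-0.01,0.005,-0.1,-0.002,0.04,0.009,1,0,0,-0.12,0,0.04,0,1,0,0,-0.12,0,0,0,1,0,0,-0.04,0,0,0,1,0,0,0,0,0,0,1],
)

```text
clock: 42.25
tool_pos: [0.4852, 0.0172, 0.0817]
eef_rot: [-0.477, -0.522, 0.524, -0.474]
contact_force: [-0.2, -0.5, 0.4]
opening: 0.01
```

```bash
python3 - <<'E'
from h import *
go([.4728,.0195,.03],tool(jy(0),(-.12,0,-1)))
E
python3 shot.py scene p9 300 180 120 90;
```

```text
t 42.25 pos [0.4852 0.0172 0.0817] target [0.4728 0.0195 0.03  ] shift [-0.05   0.009 -0.207] turn [-0.     0.016  0.003] n 0.2 q [-0.17  0.82  0.08  2.02 -0.17  0.4   0.05] F [-0.2 -0.5  0.4] op 0.01
```

View pics/p9.png

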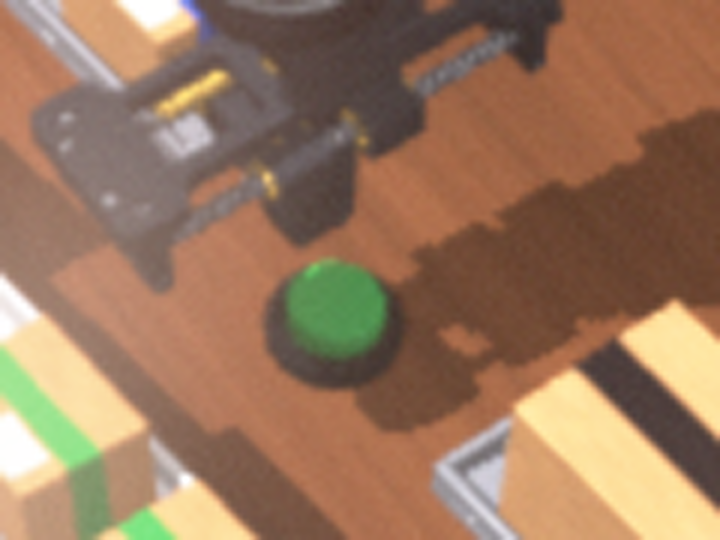

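Call:
send_rows(
  commands=[-0.05,0.009,-0.05,0,0.016,0.003,1,-0.005,0,-0.06,0,0,0,1,0,0,-0.05,0,0,0,1,0,0,0,0,0,0,1],
)

```text
clock: 42.7
tool_pos: [0.4719, 0.0199, 0.0449]
eef_rot: [0.471, 0.528, -0.528, 0.47]
contact_force: [-0.7, 0.3, 0.1]
opening: 0.006
```

```bash
python3 - <<'E'
from h import *
go([.4728,.0195,.03],tool(jy(0),(-.12,0,-1)))
E
```

```text
t 42.7 pos [0.4719 0.0199 0.0449] target [0.4728 0.0195 0.03  ] shift [ 0.004 -0.002 -0.059] turn [-0.001  0.003 -0.   ] n 0.0 q [-0.16  0.88  0.06  2.05 -0.18  0.33  0.05] F [-0.7  0.3  0.1] op 0.006
```

Call:
send_rows(
  commands=[0.004,-0.002,-0.03,0,0,0,1,0,0,-0.025,0,0,0,1,0,0,-0.015,0,0,0,1],
)

```text
clock: 43.0
tool_pos: [0.4734, 0.0195, 0.0273]
eef_rot: [0.471, 0.528, -0.527, 0.471]
contact_force: [-0.7, -0.1, -0.5]
opening: 0.005
```

Call:
send_rows(
  commands=[0,0,-0.015,0,0,0,1,0,0,-0.015,0,0,0,1],
)

```text
clock: 43.2
tool_pos: [0.4735, 0.0194, 0.0194]
eef_rot: [0.471, 0.528, -0.527, 0.471]
contact_force: [-0.4, -0.1, 3.9]
opening: 0.007
```

Call:
send_rows(
  commands=[0,0,-0.015,0,0,0,1,0,0,-0.015,0,0,0,1],
)

```text
clock: 43.4
tool_pos: [0.4738, 0.0194, 0.0156]
eef_rot: [0.472, 0.528, -0.527, 0.471]
contact_force: [-3.8, 1.0, 68.4]
opening: -0.005
```

Call:
send_rows(
  commands=[0,0,0.002,0,0,0,1],
)

```text
clock: 43.5
tool_pos: [0.4735, 0.0194, 0.018]
eef_rot: [0.472, 0.528, -0.527, 0.471]
contact_force: [-1.0, -0.3, 4.1]
opening: 0.006
```

Call:
send_rows(
  commands=[0,0,-0.006,0,0,0,1],
)

```text
clock: 43.6
tool_pos: [0.4735, 0.0195, 0.0176]
eef_rot: [0.472, 0.528, -0.526, 0.471]
contact_force: [-1.4, 0.5, 4.8]
opening: 0.003
```

Call:
send_rows(
  commands=[0,0,-0.003,0,0,0,1],
)

```text
clock: 43.7
tool_pos: [0.4736, 0.0194, 0.0174]
eef_rot: [0.472, 0.527, -0.526, 0.471]
contact_force: [-0.4, 0.2, 4.7]
opening: 0.002
```

Call:
send_rows(
  commands=[0,0,-0.006,0,0,0,1,0,0,-0.004,0,0,0,1],
)

```text
clock: 43.9
tool_pos: [0.4736, 0.0195, 0.0168]
eef_rot: [0.473, 0.527, -0.526, 0.471]
contact_force: [-1.2, 1.5, 19.7]
opening: 0.005
```

Call:
send_rows(
  commands=[0,0,-0.002,0,0,0,1,0,0,-0.002,0,0,0,1,0,0,-0.002,0,0,0,1],
)

```text
clock: 44.2
tool_pos: [0.4736, 0.0194, 0.0171]
eef_rot: [0.473, 0.527, -0.526, 0.471]
contact_force: [-2.0, 0.2, 10.5]
opening: 0.003
```

```bash
python3 shot.py scene p10 300 180 120 90;python3 shot.py top p10t 370 180 190 140
```

```text
(no output)
```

View pics/p10.png

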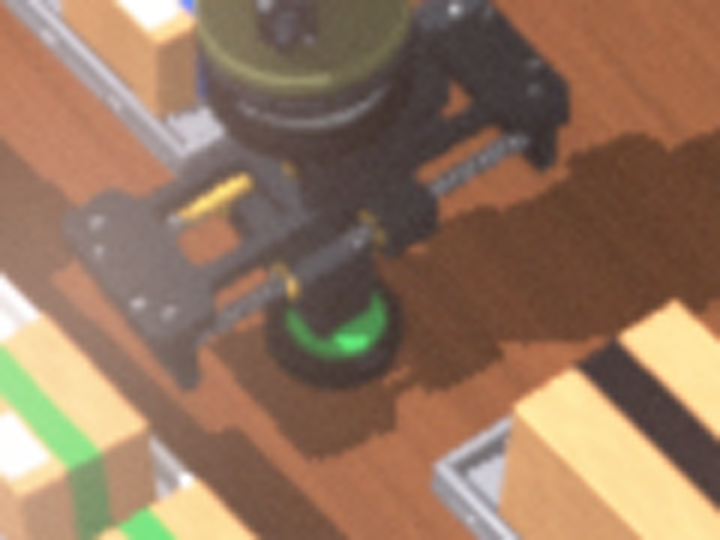

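Call:
send_rows(
  commands=[0,0,0.04,0,0,0,1,0,0,0.15,0,0,0,1,0,0,0.2,0,0,0,1,0,0,0.2,0,0,0,1,-0.05,0.12,0.15,0,0,0,1,-0.05,0.15,0.1,0,0,0,1,-0.05,0.15,0,0,0,0,1,0,0.15,0,0,0,0,1,0,0.1,0,0,0,0,1,0,0,0,0,0,0,1],
)

```text
clock: 45.3
tool_pos: [0.4341, 0.1914, 0.2364]
eef_rot: [0.476, 0.526, -0.525, 0.47]
contact_force: [0.6, -0.8, 0.6]
opening: 0.004
```

```bash
python3 shot.py scene f1s 190 110 260 195;python3 shot.py top f1 160 150 400 200;
```

```text
(no output)
```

View pics/f1s.png

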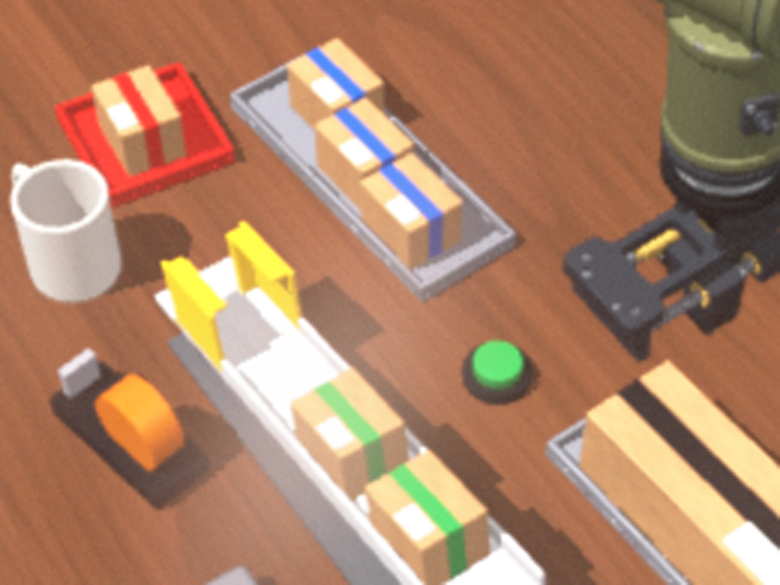

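View pics/f1.png

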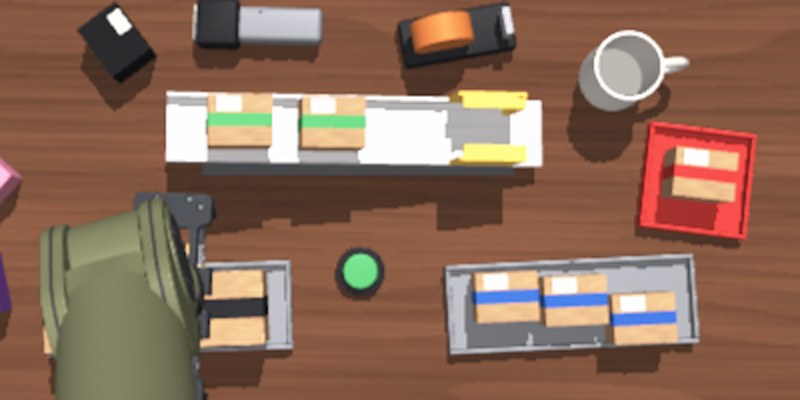

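The final view shows every carton in place, the button up, the bystanders unmoved and the gripper free in the air. I'm handing the job in.

```bash
python3 - <<'E'
from plant import job
print(job.finish_job())
E
```

```text
the job is handed in; nothing more can be done
None
```

The job is done and handed in at about 45 s of the 210 s allowed; no verdict was reported.

**What I did**
- **Red carton:** I pushed it up the chute until its centre was about 150 mm from the low edge, then laid it in the red tray.
- **Blue cartons:** all three lie side by side in the right grey tray, which was the empty one.
- **Green cartons:** both lie in line on the chute.
- **Button:** I pressed it to its bottom stop for roughly 1 s in all, longer than the half second asked. It is up again.

**Last checks**

| Item | Measured position | Limit |
|---|---|---|
| Red carton | about 3 mm off centre across, 2 mm along | 32 mm |
| Green cartons | 344 and 245 mm up the slope, 3–4 mm off the centre line | 138–400 mm, 14 mm |
| Blue cartons, near and middle | 11.5 and 6 mm off centre across | 30 mm |
| Blue carton, far end | 17.5 mm off centre across, 72 mm along | 30 mm, 113 mm |

The sealed box, mug, tape dispenser and scanner looked unmoved in the last pictures.

**What did not go as planned**
- **Far blue carton:** it was found about 20 mm aside from where I had laid it. Its top corners still measured about 53 mm high, so it lies flat on the tray floor, and I left it there.
- **Button force:** the wrist force peaked briefly at 68 N through the fingertips, below the 120 N wrist limit. I eased off, and it varied between about 4 and 20 N for the rest of the press.

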